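# Empty the offcut tray of a metalwork bench

### The job

Slide the offcut tray forward from under its riser until it is clear of the overhanging shelf and leave it flat on the bench while you gather every metal offcut lying on the bench into it. Then carry the tray over and tip the whole lot into the scrap tub, and finally slide the empty tray back home under the riser, with all offcuts in the tub. Do not disturb the steel block or the jar.

Things in the scene. Friction and masses are not known exactly. Their poses are not given: they have to be found in the camera images.
- riser: Fixed wooden bench riser (low shelf), left or right of the middle. Origin at bench level under the middle of its front lip; x points back into it (the tray slides out along -x). Board 170 mm wide (y), from x=0 to 145 mm, underside 40, top 55 mm above the bench. 140 mm between its side legs; a low back rail stops the tray's far end at x=115 mm (tray origin at x=30 mm).
- tray: Loose dark steel scoop tray, 0.2-0.33 kg, 170 mm (x) by 100 mm (y). Origin at the centre of its underside. Floor 4 mm; side and front (-x) walls 4 mm thick, 25 mm high; far (+x) end open. Grip tab upright at x=-80 mm: 10 mm thick (x), 44 mm wide (y), top 62 mm high. Starts flat under the riser, x along the riser's x, origin 16 to 28 mm behind the lip, so the tab stands 52 to 64 mm in front of it.
- tray_tab (a point): Grip point in the middle of the tray's tab: tray frame (-80, 0, 48) mm, 14 mm below the tab's top.
- tray_end (a point): Middle of the tray's open far edge, at floor level: tray frame (85, 0, 4) mm.
- tub: Fixed grey open scrap tub, 170 by 170 mm outside, 100 mm high, walls and floor 4 mm. Origin at the centre of its underside. It stands on the other side of the middle from the riser.
- bench_offcut1: Aluminium square-bar offcut lying loose on the bench at the start, 32 mm (x) by 20 mm (y) by 20 mm (z), 35 g, origin at its centre. Three to five of the six bench offcuts are present.
- bench_offcut2: Aluminium square-bar offcut lying loose on the bench at the start, 32 mm (x) by 20 mm (y) by 20 mm (z), 35 g, origin at its centre. Three to five of the six bench offcuts are present.
- bench_offcut3: Aluminium square-bar offcut lying loose on the bench at the start, 32 mm (x) by 20 mm (y) by 20 mm (z), 35 g, origin at its centre. Three to five of the six bench offcuts are present.
- bench_offcut4: Aluminium square-bar offcut lying loose on the bench at the start, 32 mm (x) by 20 mm (y) by 20 mm (z), 35 g, origin at its centre. Three to five of the six bench offcuts are present.
- bench_offcut5: Aluminium square-bar offcut lying loose on the bench at the start, 32 mm (x) by 20 mm (y) by 20 mm (z), 35 g, origin at its centre. Three to five of the six bench offcuts are present.
- bench_offcut6: Aluminium square-bar offcut lying loose on the bench at the start, 32 mm (x) by 20 mm (y) by 20 mm (z), 35 g, origin at its centre. Three to five of the six bench offcuts are present.
- tray_offcut1: Aluminium square-bar offcut lying in the tray at the start, 32 mm (x) by 20 mm (y) by 20 mm (z), 35 g, origin at its centre. One to three of the three are present. Friction with the tray lets offcuts slide off once it tilts beyond about 26 to 36 degrees.
- tray_offcut2: Aluminium square-bar offcut lying in the tray at the start, 32 mm (x) by 20 mm (y) by 20 mm (z), 35 g, origin at its centre. One to three of the three are present. Friction with the tray lets offcuts slide off once it tilts beyond about 26 to 36 degrees.
- tray_offcut3: Aluminium square-bar offcut lying in the tray at the start, 32 mm (x) by 20 mm (y) by 20 mm (z), 35 g, origin at its centre. One to three of the three are present. Friction with the tray lets offcuts slide off once it tilts beyond about 26 to 36 degrees.
- bench_block: Bystander: loose steel bench block 60 by 80 by 25 mm, 0.95 kg, beyond the offcuts.
- jar: Bystander: glass jar, 52 mm across, 75 mm high, standing on top of the riser near its back (centre 85 to 110 mm behind the lip; its top 130 mm above the bench).
Things that resemble listed ones, but are neither listed nor needed, are in the scene too. Of the things like the tray, leave any that is green; of the rest the larger one is meant.

How it is judged (in metres and radians):
On the way, in this order (a step that is already met when the one before it is completed fails the run):
1. the tray has been slid forward, flat on the bench, until its far end is clear of the riser's lip (x of tray_end in the frame of riser below 0 m and angle between tray's own z axis and vertical below 0.08 rad and height (world z) of tray below 0.008 m), for 0.2 s.
2. the tray lies flat on the bench with every offcut in it (x of bench_offcut1 in the frame of tray between -0.085 and 0.088 m and y of bench_offcut1 in the frame of tray between -0.05 and 0.05 m and z of bench_offcut1 in the frame of tray between 0 and 0.06 m and x of bench_offcut2 in the frame of tray between -0.085 and 0.088 m and y of bench_offcut2 in the frame of tray between -0.05 and 0.05 m and z of bench_offcut2 in the frame of tray between 0 and 0.06 m and x of bench_offcut3 in the frame of tray between -0.085 and 0.088 m and y of bench_offcut3 in the frame of tray between -0.05 and 0.05 m and z of bench_offcut3 in the frame of tray between 0 and 0.06 m and x of bench_offcut4 in the frame of tray between -0.085 and 0.088 m and y of bench_offcut4 in the frame of tray between -0.05 and 0.05 m and z of bench_offcut4 in the frame of tray between 0 and 0.06 m and x of bench_offcut5 in the frame of tray between -0.085 and 0.088 m and y of bench_offcut5 in the frame of tray between -0.05 and 0.05 m and z of bench_offcut5 in the frame of tray between 0 and 0.06 m and x of bench_offcut6 in the frame of tray between -0.085 and 0.088 m and y of bench_offcut6 in the frame of tray between -0.05 and 0.05 m and z of bench_offcut6 in the frame of tray between 0 and 0.06 m and x of tray_offcut1 in the frame of tray between -0.085 and 0.088 m and y of tray_offcut1 in the frame of tray between -0.05 and 0.05 m and z of tray_offcut1 in the frame of tray between 0 and 0.06 m and x of tray_offcut2 in the frame of tray between -0.085 and 0.088 m and y of tray_offcut2 in the frame of tray between -0.05 and 0.05 m and z of tray_offcut2 in the frame of tray between 0 and 0.06 m and x of tray_offcut3 in the frame of tray between -0.085 and 0.088 m and y of tray_offcut3 in the frame of tray between -0.05 and 0.05 m and z of tray_offcut3 in the frame of tray between 0 and 0.06 m and angle between tray's own z axis and vertical below 0.08 rad and height (world z) of tray below 0.008 m), for 0.2 s.
3. the tray is held tipped by more than 29 degrees over the tub (angle between tray's own z axis and vertical above 0.5 rad and height (world z) of tray_end above 0.07 m and horizontal distance between any of tray_end, tray and tub below 0.11 m), for 0.2 s.
At the end, for the whole second after the job is handed in: Every offcut present lies at rest inside the tub (centre within the walls and below 95 mm), and the tray lies flat and at rest on the bench under the riser, within 20 mm of the back rail and within 30 mm of the riser's middle line, lined up within 0.2 rad (x of bench_offcut1 in the frame of tub between -0.083 and 0.083 m and y of bench_offcut1 in the frame of tub between -0.083 and 0.083 m and z of bench_offcut1 in the frame of tub between 0 and 0.095 m and linear speed of each of bench_offcut1, bench_offcut2, bench_offcut3, bench_offcut4, bench_offcut5, bench_offcut6, tray_offcut1, tray_offcut2, tray_offcut3 below 0.05 m/s and x of bench_offcut2 in the frame of tub between -0.083 and 0.083 m and y of bench_offcut2 in the frame of tub between -0.083 and 0.083 m and z of bench_offcut2 in the frame of tub between 0 and 0.095 m and x of bench_offcut3 in the frame of tub between -0.083 and 0.083 m and y of bench_offcut3 in the frame of tub between -0.083 and 0.083 m and z of bench_offcut3 in the frame of tub between 0 and 0.095 m and x of bench_offcut4 in the frame of tub between -0.083 and 0.083 m and y of bench_offcut4 in the frame of tub between -0.083 and 0.083 m and z of bench_offcut4 in the frame of tub between 0 and 0.095 m and x of bench_offcut5 in the frame of tub between -0.083 and 0.083 m and y of bench_offcut5 in the frame of tub between -0.083 and 0.083 m and z of bench_offcut5 in the frame of tub between 0 and 0.095 m and x of bench_offcut6 in the frame of tub between -0.083 and 0.083 m and y of bench_offcut6 in the frame of tub between -0.083 and 0.083 m and z of bench_offcut6 in the frame of tub between 0 and 0.095 m and x of tray_offcut1 in the frame of tub between -0.083 and 0.083 m and y of tray_offcut1 in the frame of tub between -0.083 and 0.083 m and z of tray_offcut1 in the frame of tub between 0 and 0.095 m and x of tray_offcut2 in the frame of tub between -0.083 and 0.083 m and y of tray_offcut2 in the frame of tub between -0.083 and 0.083 m and z of tray_offcut2 in the frame of tub between 0 and 0.095 m and x of tray_offcut3 in the frame of tub between -0.083 and 0.083 m and y of tray_offcut3 in the frame of tub between -0.083 and 0.083 m and z of tray_offcut3 in the frame of tub between 0 and 0.095 m and angle between tray's own z axis and vertical below 0.08 rad and height (world z) of tray below 0.008 m and x of tray in the frame of riser between 0.01 and 0.045 m and y of tray in the frame of riser between -0.03 and 0.03 m and angle between the x axis of tray and the x axis of riser, either way round below 0.2 rad and linear speed of tray below 0.03 m/s); the robot touches nothing.
It fails at once if the steel block is moved by more than 40 mm (distance of bench_block from where it was at the start of the episode above 0.04 m).
It fails at once if the jar is moved by more than 40 mm (distance of jar from where it was at the start of the episode above 0.04 m).
Of bench_offcut1, bench_offcut2, bench_offcut3, bench_offcut4, bench_offcut5, bench_offcut6 only 3 to 5 are there at a start; the rules pass over those that are not, and their reading is None.
Of tray_offcut1, tray_offcut2, tray_offcut3 only 1 to 3 are there at a start; the rules pass over those that are not, and their reading is None.
At some moment in a run one of bench_offcut1, bench_offcut2, bench_offcut3, bench_offcut4, bench_offcut5, bench_offcut6 may be knocked a few centimetres aside while the robot is not near it.
It also fails if it takes over 210 s, if anything falls off the work surface, if the arm or the gripper's body presses on something with over 40 N, if the wrist force passes 120 N, or if a joint passes its speed limit or range.

### The arm

A 6-joint arm with a two-finger parallel gripper is mounted at the origin on the work surface. World frame = base frame: x ahead of the robot, y to its left, z up, the work surface at z = 0. Lengths are in m, angles in degrees, forces in N, time in s.
With the tool pointing down it reaches from about 0.35 to 0.875 m from the base axis. Payload 4.2 kg.
Tool frame: the origin (TCP) lies at the very end of the fingers, on their centre line; the grasp point (between the pads) lies 19 mm behind it; z points along the fingers, y is the line along which they close (so a half turn about z gives the same grasp; the last joint's range is limited). The gripper opens to 87 mm and grips with 3 to 60 N. Pads are 19 mm wide; open, the fingers measure 117 mm over their backs; the gripper's body (75 mm by 190 mm) begins 51 mm behind the grasp point.
Start: joints at [-52.105, 22.042, 0.453, 0, -68.411, -14.817], TCP at [0.245, -0.575, 0.223] pointing down, gripper open.
Joint ranges: [-179.83, 179.83], [-69.29, 118.12], [-61.27, 80.66], [-181.25, 117.63], [-171.15, -9.14], [-177.46, 177.46]. Speed limits (degrees/s): [159.86, 159.86, 180, 180, 180, 180].

### API

Orientations are given as a 3x3 rotation matrix whose columns are the frame's x, y, z axes.
In Python, from station import sense, cams, r gives the robot as it stands. The module is installed in compiled form; this text tells all that it offers.
- The arm moves only by the tool step_arm, never from a script. Its argument "targets" is text: rows parted by semicolons, each of 4 numbers parted by spaces: the shift along the tool's x, y, z in cm, then the turn about the tool's z in degrees. In form: x y z turn; .... A call has 1 to 12 rows; each row shifts and turns the commanded pose from where the row before left it, along the tool's axes as they then stand; what a row does not reach is not made up. A row lasts 1/12 s, in which the tool goes at most 41.7 mm and 7.16 degrees, less where a joint would pass 70% of its speed; a pose out of reach is approached as far as the arm can. A call with a gripper value outside its range is refused whole. "claw" is the finger opening in cm, from 0 to 8.7, set as the call begins (left out, the last holds). The fingers move at their own pace and stop on an object; the grip force is fixed at half the most. Time passes only in rows, so rows that do not move let the fingers close. It gives the time, the measured TCP pose, the force, the opening and the grip force at its end, in the units of the state.
- sense(): the state, without advancing time (a new reading comes with each control period).
- cams.capture(name): name is "side" or "top" or "wrist"; returns a dict with "frame" (400x640x3 uint8, blue, green, red), "vertical_fov" (degrees; the focal length in pixels is half the picture's height over the tangent of half this angle, whatever the lens; pixels are square), "cx", "cy" (the principal point, pixels), "eye" and "rotation" of the camera in the world; the wrist camera has in their place "tool_from_camera" (4x4, takes a point from camera to tool coordinates, whose origin is the TCP and whose axes are the flange's). Camera axes: x right, y down, z forward; pixel columns grow to the right and rows downward; lengths in m; the calibration is good to about 2 mm. A picture is of the moment at which its call begins: read the wrist's pose just before it. There is no depth.
- r.finish_job(): hands the job in; it is judged then, once.
The state is a dict: "time_s": time; "joints": joint angles; "joint_velocities": joint speeds; "effort": joint torques, N m; "tcp_pos": TCP position; "ee_rot": TCP orientation; "wrist_force": force on the tool from outside, world axes, zero at the start; "moment": the same for the moment, N m; "gripper_width": opening from 0.0 (shut) to 1.0 (fully open); "gripper_force": force on a finger pad.
Only numpy, scipy, OpenCV 4.12 (cv2) and the standard library are available. Lean on these libraries where they do the work, as an engineer would, in place of code of your own. Each camera call takes 0.05 s, during which the arm holds its last target. There are 200 camera calls.

## Working session

There is one attempt and no reset: what is moved stays moved. The work goes in short steps, Python scripts to look and compute and a tool call to move; the robot and the scene stay as the last step left them, time stands still between calls to the robot, and variables do not carry over. Pictures are saved under pics/ and viewed, at most 14 in all, crops included, and the job is handed in when it is done.

Besides the shell and the picture viewer there is one more tool, called after ">>>" as name(argument=value, ...) on one line, values as JSON. step_arm: Moves the arm, as the interface text tells. Its arguments: {"type":"object","properties":{"targets":{"type":"string"},"claw":{"type":"number"}},"required":["targets"]}

```bash
mkdir -p pics; cat > h.py <<'E'
import numpy as np, cv2
from station import sense, cams, r
def cap(n,fn=None):
    s=sense(); c=cams.capture(n); f=c["frame"]; c["f"]=f.shape[0]/2/np.tan(np.radians(c["vertical_fov"])/2)
    if n=="wrist":
        T=np.eye(4); T[:3,:3]=np.array(s["ee_rot"]); T[:3,3]=s["tcp_pos"]; M=T@np.array(c["tool_from_camera"])
        c["eye"]=M[:3,3]; c["rotation"]=M[:3,:3]
    c["eye"]=np.array(c["eye"]); c["rotation"]=np.array(c["rotation"])
    if fn: cv2.imwrite("pics/"+fn,f)
    return c
def ray(c,u,v,z):
    d=c["rotation"]@np.array([(u-c["cx"])/c["f"],(v-c["cy"])/c["f"],1]); return c["eye"]+d*(z-c["eye"][2])/d[2]
def proj(c,p):
    q=c["rotation"].T@(np.array(p)-c["eye"]); return q[:2]/q[2]*c["f"]+[c["cx"],c["cy"]]
E
python3 - <<'E'
from h import *
for n in("top","side"):
    c=cap(n,n+"1.png"); print(n,c["eye"],c["rotation"].round(3).tolist(),c["f"],c["cx"],c["cy"])
s=sense(); print(s["tcp_pos"],np.array(s["ee_rot"]).round(3).tolist(),s["time_s"])
E
```

```text
top [ 0.46720847 -0.09090199  0.98191809] [[0.003, -0.993, 0.114], [-1.0, -0.004, -0.006], [0.006, -0.114, -0.993]] 361.2246315581415 313.8189717541181 200.90043381384498
side [0.05587814 0.58280836 0.96123809] [[-0.787, -0.457, 0.413], [-0.616, 0.577, -0.536], [0.006, -0.677, -0.736]] 445.5620097103311 314.8247746066432 196.7588119966532
[ 0.24479694 -0.57448842  0.2215646 ] [[-0.92, -0.392, -0.001], [-0.392, 0.92, 0.002], [0.0, 0.002, -1.0]] 0.1
```

View pics/top1.png

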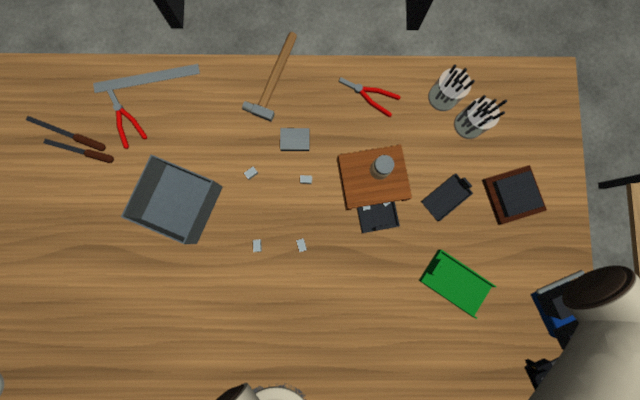

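View pics/side1.png

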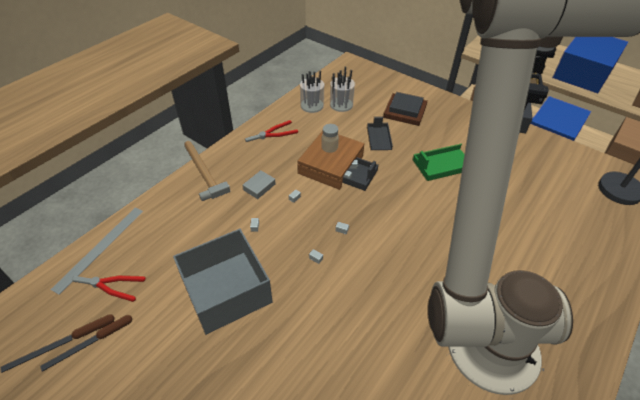

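Top view: tub at (172,200), riser at (374,177) with the jar at (383,166), block at (295,139). There are four bench offcuts, at (251,173), (306,180), (257,246) and (301,245). Tray-like things: green (457,283), which is excluded; a dark one at (447,198), which looks smaller; a dark block on a box at (515,194); and the dark tray under the riser at (378,217), which fits best. I'll confirm that with a crop and measure.

```bash
python3 - <<'E'
from h import *
t=cv2.imread("pics/top1.png"); 
cv2.imwrite("pics/crop1.png",cv2.resize(t[120:260,230:480],None,fx=3,fy=3,interpolation=cv2.INTER_CUBIC))
c=cap("top")
f=c["frame"]; hsv=cv2.cvtColor(f,cv2.COLOR_BGR2HSV)
# bright unsaturated offcuts
m=((hsv[...,1]<70)&(hsv[...,2]>125)).astype(np.uint8)
n,_,st,ce=cv2.connectedComponentsWithStats(m)
for i in range(1,n):
    if 30<st[i,4]<600 and 130<st[i,1]<300: 
        ct=max(cv2.findContours((_==i).astype(np.uint8),0,1)[0],key=len)[:,0]
        P=np.array([ray(c,u,v,.02)[:2] for u,v in ct],np.float32)*1000
        print("off",st[i],ray(c,*ce[i],.02).round(3),[np.round(k,1) for k in cv2.minAreaRect(P)])
# riser top: reddish brown
m=((hsv[...,1]>140)&(hsv[...,0]<14)&(hsv[...,2]<175)).astype(np.uint8); m[:, :330]=0;m[:,420:]=0;m[:130]=0
ct=max(cv2.findContours(m,0,1)[0],key=cv2.contourArea)[:,0]
P=np.array([ray(c,u,v,.055)[:2] for u,v in ct],np.float32)*1000
print("riser",cv2.minAreaRect(P),cv2.boxPoints(cv2.minAreaRect(P)).round(0).tolist())
m=((hsv[...,1]<90)&(hsv[...,2]<140)).astype(np.uint8)
for x0,x1,y0,y1,z in((105,235,145,250,.1),(350,405,200,240,.025),(415,475,170,225,.025),(270,320,120,155,.025)):
    q=np.zeros_like(m); q[y0:y1,x0:x1]=m[y0:y1,x0:x1]
    ct=max(cv2.findContours(q,0,1)[0],key=cv2.contourArea)[:,0]
    P=np.array([ray(c,u,v,z)[:2] for u,v in ct],np.float32)*1000
    print((x0,y0),[np.round(k,1) for k in cv2.minAreaRect(P)],cv2.boxPoints(cv2.minAreaRect(P)).round(0).tolist())
E
```

```text
off [376 155  18  18 237] [ 0.681 -0.288  0.02 ] [array([ 681.9, -287. ]), array([47.9, 44.3]), np.float64(25.2)]
off [244 167  13  12  93] [0.655 0.076 0.02 ] [array([655.7,  76.1]), array([20.6, 32.9]), np.float64(34.8)]
off [300 175  12   8  88] [ 0.639 -0.074  0.02 ] [array([638.8, -73.7]), array([19.2, 29.7]), np.float64(0.3)]
off [253 239   9  13 101] [0.459 0.054 0.02 ] [array([460.2,  53.3]), array([31.7, 21.1]), np.float64(1.3)]
off [296 238  11  14 100] [ 0.461 -0.063  0.02 ] [array([461.1, -63.2]), array([32.4, 20.9]), np.float64(18.6)]
riser ((638.5026245117188, -251.17965698242188), (146.19924926757812, 172.6660614013672), 9.702232360839844) [[552.0, -178.0], [581.0, -349.0], [725.0, -324.0], [696.0, -154.0]]
(105, 145) [array([568.8, 252.1]), array([199.8, 171.2]), np.float64(67.5)] [[452.0, 193.0], [610.0, 127.0], [686.0, 312.0], [528.0, 377.0]]
(350, 200) [array([ 536.6, -267.2]), array([ 69.7, 101.3]), np.float64(10.7)] [[493.0, -224.0], [512.0, -323.0], [580.0, -310.0], [561.0, -211.0]]
(415, 170) [array([ 592.9, -456.1]), array([ 70.4, 134.8]), np.float64(39.0)] [[523.0, -426.0], [608.0, -531.0], [663.0, -486.0], [578.0, -382.0]]
(270, 120) [array([746.8, -43.1]), array([61.5, 79.1]), np.float64(0.3)] [[716.0, -4.0], [716.0, -83.0], [778.0, -83.0], [777.0, -3.0]]
```

View pics/crop1.png

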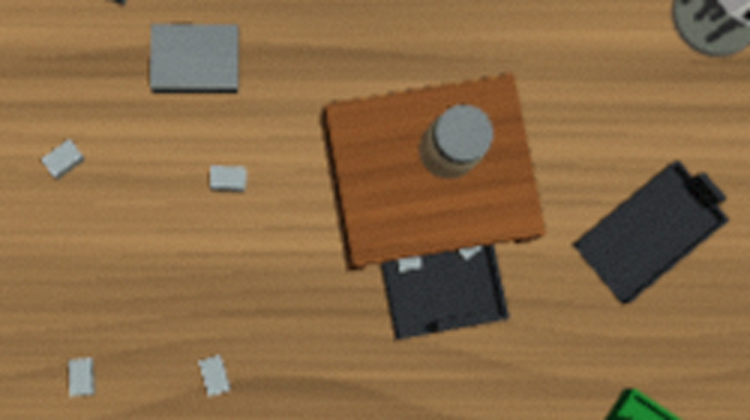

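The tray under the riser is 101 mm wide with its tab at the front. The dark decoy is about 70 mm wide and the other is green, so the riser tray is the one meant. I'll move above its tab and look with the wrist camera.

```bash
cat >> h.py <<'E'
def go(x,y,z,ydeg=None):
    "print turn, then shift along tool axes after it (cm); ydeg = world direction of tool y, mod 180"
    s=sense(); R=np.array(s["ee_rot"]); p=np.array(s["tcp_pos"])
    a=np.degrees(np.arctan2(R[1,1],R[0,1])); t=0 if ydeg is None else -((ydeg-a+90)%180-90)
    w=np.radians(a-t); Y=np.array([np.cos(w),np.sin(w),0]); X=np.cross(Y,[0,0,-1])
    d=(np.array([x,y,z])-p)*100
    print("tcp",p.round(4),"ydir %.1f"%a,"turn %.1f (j6 %.0f)"%(t,s["joints"][5]),"shift %.2f %.2f %.2f"%(d@X,d@Y,-d[2]),"t",round(s["time_s"],1),"F",np.round(s["wrist_force"],1))
E
python3 -c "
from h import *
go(.508,-.274,.16,100)"
```

```text
tcp [ 0.2448 -0.5746  0.2217] ydir 113.1 turn 13.1 (j6 -15) shift -31.14 25.03 6.17 t 0.1 F [-0.3 -0.1 -0.5]
```

>>> step_arm(targets="0 0 0 6.5; 0 0 0 6.5; -2.6 2.1 0.5 0; -2.6 2.1 0.5 0; -2.6 2.1 0.5 0; -2.6 2.1 0.5 0; -2.6 2.1 0.5 0; -2.6 2.1 0.5 0; -2.6 2.1 0.5 0; -2.6 2.1 0.5 0; -2.6 2.1 0.5 0; -2.6 2.1 0.5 0", claw=6.2)

```text
time_s: 1.15
tcp_pos: [0.465, -0.3212, 0.1721]
ee_rot: [[-0.985, -0.175, -0.0], [-0.175, 0.985, 0.0], [0.0, 0.0, -1.0]]
wrist_force: [0.1, 0.1, 0.4]
gripper_width: 0.711
gripper_force: 0.0
```

>>> step_arm(targets="-2.6 2.1 0.5 0; -2.6 2.0 0.5 0; 0 0 0 0; 0 0 0 0")

```text
time_s: 1.48
tcp_pos: [0.5089, -0.2717, 0.1617]
ee_rot: [[-0.984, -0.178, -0.002], [-0.178, 0.984, 0.0], [0.001, 0.001, -1.0]]
wrist_force: [-0.3, 0.0, 0.6]
gripper_width: 0.712
gripper_force: 0.0
```

```bash
python3 -c "
from h import *
go(.508,-.274,.16,100)
c=cap('wrist','w1.png')
for p in [(.5074,-.2737,.062),(.5635,-.2635,.055)]: print(proj(c,p))
a=cap('top','top2.png')"
```

```text
tcp [ 0.5089 -0.2717  0.1617] ydir 100.2 turn 0.2 (j6 -68) shift 0.13 -0.21 0.17 t 1.5 F [-0.3  0.   0.6]
[314.07568375 196.75253579]
[314.38241528 259.47994862]
```

View pics/w1.png

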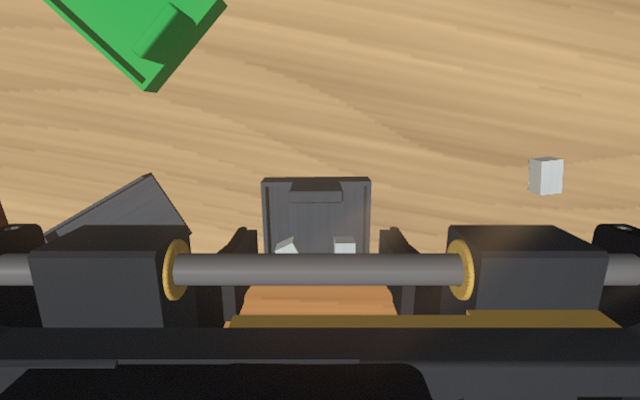

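The wrist view shows the tray tab at about (316,187), two offcuts near the lip at (287,246) and (344,246), and the green tray to the upper left.

```bash
python3 -c "
from h import *
c=cap('wrist'); f=c['frame']
print(c['eye'],c['rotation'][:,2])
for u,v in [(291,182),(341,182),(291,191),(343,191),(316,186)]: print(ray(c,u,v,.062).round(4))
for u,v in [(263,179),(370,179)]: print('wall',ray(c,u,v,.025).round(4))
g=cv2.cvtColor(f,6); print(g[170:210,316], g[170:210,275])
p=ray(c,316,186.5,.062); go(p[0],p[1],.031,100)"
```

```text
[ 0.44101359 -0.28422392  0.32297188] [ 0.2449565  0.045118  -0.9684837]
[ 0.498  -0.2951  0.062 ]
[ 0.4911 -0.2565  0.062 ]
[ 0.5052 -0.294   0.062 ]
[ 0.498  -0.2535  0.062 ]
[ 0.4977 -0.2753  0.062 ]
wall [ 0.5078 -0.3218  0.025 ]
wall [ 0.491  -0.2275  0.025 ]
[169 170 172 172 173 176 177 152  92  61  60  62  63  62  63  61  62  62
  64  59  60  60  76  91  96  96  96  95  95  96  96  97  93  86  91  99
  98  98  97  97] [170 168 168 168 168 166 163 164 126  59  65  65  64  81  98 100  99  99
  99  98  97  98  97  99  97  97  97  98  97  97  95  97  96  95  96  96
  96  96  94  95]
tcp [ 0.5077 -0.2737  0.1625] ydir 100.0 turn 0.0 (j6 -68) shift 0.97 0.02 13.15 t 1.6 F [ 0.1  0.1 -0.1]
```

The dark band at v 179–191 is the tab's front face. The lit top face is at v 192–203, with its centre at about (316,197.5), which matches the prediction. I'll descend straight down and grip.

>>> step_arm(targets="0 0 2 0; 0 0 2 0; 0 0 2 0; 0 0 2 0; 0 0 2 0; 0 0 1.5 0; 0 0 1 0; 0 0 0.6 0; 0 0 0 0")

```text
time_s: 2.38
tcp_pos: [0.5073, -0.2737, 0.0306]
ee_rot: [[-0.985, -0.174, -0.002], [-0.174, 0.985, 0.0], [0.002, 0.001, -1.0]]
wrist_force: [-0.6, 0.5, 0.3]
gripper_width: 0.712
gripper_force: 0.0
```

>>> step_arm(targets="0 0 0 0; 0 0 0 0; 0 0 0 0; 0 0 0 0; 0 0 0 0; 0 0 0 0", claw=3)

```text
time_s: 2.88
tcp_pos: [0.5088, -0.2734, 0.0325]
ee_rot: [[-0.985, -0.175, 0.001], [-0.175, 0.985, -0.001], [-0.001, -0.001, -1.0]]
wrist_force: [0.2, 0.4, 4.2]
gripper_width: 0.5
gripper_force: 30.0
```

>>> step_arm(targets="0.5 0 0 0; 1 0 0 0; 1.3 0 0 0; 1.3 0 0 0; 1.3 0 0 0; 1.3 0 0 0; 1.3 0 0 0; 1.3 0 0 0; 1.3 0 0 0; 1.3 0 0 0; 1 0 0 0; 0.5 0 0 0")

```text
time_s: 3.88
tcp_pos: [0.3759, -0.2973, 0.0325]
ee_rot: [[-0.985, -0.175, 0.003], [-0.175, 0.985, -0.001], [-0.003, -0.002, -1.0]]
wrist_force: [4.2, 0.6, 4.6]
gripper_width: 0.505
gripper_force: 30.0
```

>>> step_arm(targets="0 0 0 0; 0 0 0 0; 0 0 0 0; 0 0 0 0; 0 0 0 0; 0 0 0 0", claw=6.2)

```text
time_s: 4.38
tcp_pos: [0.3758, -0.2965, 0.0311]
ee_rot: [[-0.985, -0.175, -0.001], [-0.175, 0.985, 0.001], [0.001, 0.001, -1.0]]
wrist_force: [0.0, 0.9, -0.6]
gripper_width: 0.708
gripper_force: 0.0
```

>>> step_arm(targets="0 0 -1 0; 0 0 -2 0; 0 0 -2 0; 0 0 -2.5 0; 0 0 -2.5 0; 0 0 -2.5 0; 0 0 -2 0; 0 0 -1 0; 0 0 0 0")

```text
time_s: 5.13
tcp_pos: [0.3777, -0.2972, 0.189]
ee_rot: [[-0.984, -0.176, 0.005], [-0.176, 0.984, -0.002], [-0.004, -0.003, -1.0]]
wrist_force: [1.4, 0.4, -0.6]
gripper_width: 0.712
gripper_force: 0.0
```

```bash
python3 -c "
from h import *
go(.461,-.063,.003,72)
c=cap('top','top3.png'); t=c['frame']
cv2.imwrite('pics/crop3.png',cv2.resize(t[120:290,230:480],None,fx=3,fy=3,interpolation=cv2.INTER_CUBIC))
"
```

```text
tcp [ 0.3777 -0.2972  0.189 ] ydir 100.1 turn 28.1 (j6 -61) shift -0.69 24.85 18.60 t 5.1 F [ 1.4  0.4 -0.6]
```

View pics/crop3.png

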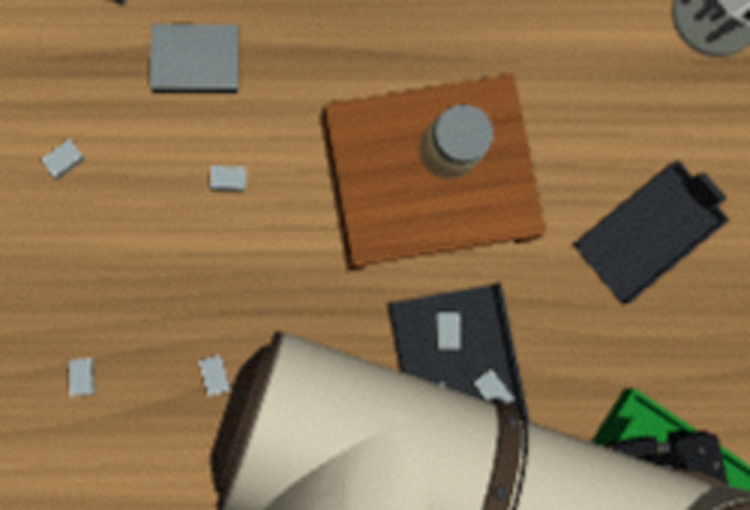

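The tray is clear of the lip. Three tray offcuts are visible, at crop (449,330), (494,385) and part of one at (442,385). Next I pick the bench offcut at (.461,-.063).

```bash
python3 -c "
from h import *
go(.461,-.063,.003,108.6)
c=cap('side','s3.png'); t=c['frame']
cv2.imwrite('pics/crops3.png',cv2.resize(t[130:260,270:470],None,fx=3,fy=3,interpolation=cv2.INTER_CUBIC))
"
```

```text
tcp [ 0.3767 -0.2967  0.1872] ydir 100.1 turn -8.5 (j6 -61) shift -15.44 19.46 18.42 t 5.2 F [-0.2  0.2  0. ]
```

View pics/crops3.png

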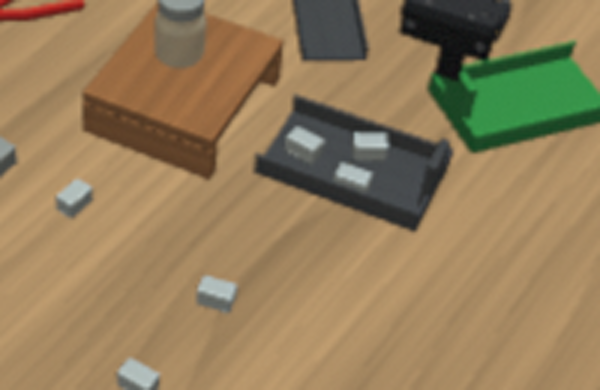

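The side view confirms three offcuts in the tray, near its middle and open end. The tab end is free.

>>> step_arm(targets="0 0 0 -4.3; 0 0 0 -4.2; -1.5 1.9 1.2 0; -1.5 2 1.2 0; -1.6 2 1.2 0; -1.6 2 1.2 0; -1.6 2 1.2 0; -1.6 2 1.2 0; -1.6 2 1.2 0; -1.5 2 1 0; -1.5 1.9 0.6 0; -1.4 1.7 0 0", claw=5)

```text
time_s: 6.23
tcp_pos: [0.4581, -0.0617, 0.0836]
ee_rot: [[-0.948, -0.319, -0.007], [-0.319, 0.948, -0.001], [0.007, 0.001, -1.0]]
wrist_force: [0.2, -0.2, -0.5]
gripper_width: 0.573
gripper_force: 0.0
```

```bash
python3 -c "
from h import *
go(.461,-.063,.003,108.6)"
```

```text
tcp [ 0.4581 -0.0617  0.0836] ydir 108.6 turn -0.0 (j6 -84) shift -0.24 -0.22 8.06 t 6.2 F [ 0.2 -0.2 -0.5]
```

>>> step_arm(targets="-0.2 -0.2 1.5 0; 0 0 2 0; 0 0 2 0; 0 0 1.5 0; 0 0 1 0; 0 0 0 0")

```text
time_s: 6.73
tcp_pos: [0.4596, -0.0645, 0.0033]
ee_rot: [[-0.948, -0.318, -0.008], [-0.318, 0.948, -0.001], [0.008, 0.001, -1.0]]
wrist_force: [-1.0, -0.3, 0.4]
gripper_width: 0.571
gripper_force: 0.0
```

>>> step_arm(targets="0 0 0 0; 0 0 0 0; 0 0 0 0; 0 0 0 0; 0 0 0 0; 0 0 0 0", claw=1)

```text
time_s: 7.23
tcp_pos: [0.463, -0.064, 0.0071]
ee_rot: [[-0.948, -0.319, 0.001], [-0.319, 0.948, 0.0], [-0.001, -0.0, -1.0]]
wrist_force: [-0.6, 0.5, 1.9]
gripper_width: 0.223
gripper_force: 30.0
```

>>> step_arm(targets="0 0 -1 0; 0 0 -2 0; 0 0 -2 0; 0 0 -2 0; 0 0 -2 0; 0 0 -1 0; 0 0 0 0")

```text
time_s: 7.82
tcp_pos: [0.4644, -0.0638, 0.1092]
ee_rot: [[-0.948, -0.319, 0.006], [-0.319, 0.948, 0.001], [-0.006, -0.001, -1.0]]
wrist_force: [1.2, -0.1, -0.1]
gripper_width: 0.227
gripper_force: 30.0
```

```bash
python3 -c "
from h import *
# tray pose from side view corners? use top view far edge
c=cap('top'); cv2.imwrite('pics/top4.png',cv2.resize(c['frame'][180:290,330:440],None,fx=5,fy=5,interpolation=cv2.INTER_CUBIC))
o=np.array([.3760,-.2970])+.080*np.array([.985,.174]); print('tray origin',o)
ex=np.array([.985,.174]); ey=np.array([-.174,.985])
for x,y in [(-.055,.025),(-.055,-.025)]:
    p=o+x*ex+y*ey; go(p[0],p[1],.03,100)"
```

```text
tray origin [ 0.4548  -0.28308]
tcp [ 0.4633 -0.0639  0.1076] ydir 108.6 turn 8.6 (j6 -84) shift 10.15 -18.94 7.76 t 7.9 F [-0.7 -0.1 -0.4]
tcp [ 0.4633 -0.0639  0.1076] ydir 108.6 turn 8.6 (j6 -84) shift 10.14 -23.94 7.76 t 7.9 F [-0.7 -0.1 -0.4]
```

View pics/top4.png

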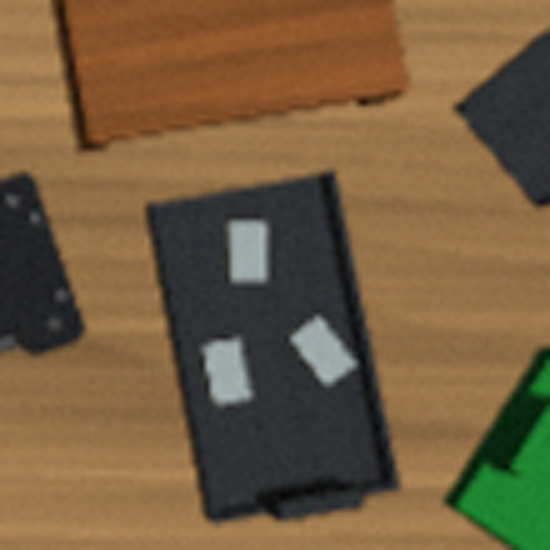

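The tray holds three offcuts, at about tray (52,3), (-13,21) and (-8,-27) mm. The first bench offcut is gripped (width 0.22). I'll drop it near tray (-50,+20).

>>> step_arm(targets="0 0 0 4.3; 0 0 0 4.3; 1.2 -2.4 0 0; 1.2 -2.4 0 0; 1.2 -2.4 0 0; 1.2 -2.4 0 0; 1.2 -2.4 0 0; 1.2 -2.4 0 0; 1.2 -2.5 0 0; 1.2 -2.5 0 0; 0 0 1.5 0; 0 0 2 0")

```text
time_s: 8.87
tcp_pos: [0.4017, -0.2733, 0.0712]
ee_rot: [[-0.985, -0.17, 0.002], [-0.17, 0.985, -0.001], [-0.002, -0.001, -1.0]]
wrist_force: [0.3, 1.0, -0.5]
gripper_width: 0.228
gripper_force: 30.0
```

>>> step_arm(targets="0 0 2 0; 0 0 1.5 0; 0 0 1 0; 0 0 0 0; 0 0 0 0")

```text
time_s: 9.28
tcp_pos: [0.4008, -0.2715, 0.0253]
ee_rot: [[-0.985, -0.173, -0.003], [-0.173, 0.985, 0.001], [0.003, 0.001, -1.0]]
wrist_force: [-0.5, -0.5, 0.1]
gripper_width: 0.227
gripper_force: 30.0
```

>>> step_arm(targets="0 0 0 0; 0 0 0 0; 0 0 0 0; 0 0 0 0; 0 0 -1.5 0; 0 0 -2 0; 0 0 -2 0; 0 0 -2 0; 0 0 -1 0; 0 0 0 0", claw=5)

```text
time_s: 10.12
tcp_pos: [0.4036, -0.2724, 0.1145]
ee_rot: [[-0.985, -0.174, 0.006], [-0.174, 0.985, -0.002], [-0.006, -0.003, -1.0]]
wrist_force: [-0.6, -0.1, 0.1]
gripper_width: 0.576
gripper_force: 0.0
```

```bash
python3 -c "
from h import *
go(.460,.053,.003,91.3)"
```

```text
tcp [ 0.4036 -0.2724  0.1145] ydir 100.0 turn 8.7 (j6 -65) shift -6.38 32.40 11.15 t 10.1 F [-0.6 -0.1  0.1]
```

>>> step_arm(targets="0 0 0 4.4; 0 0 0 4.3; -0.6 3.2 0 0; -0.6 3.2 0 0; -0.6 3.2 0 0; -0.6 3.2 0 0; -0.7 3.3 0 0; -0.7 3.3 0 0; -0.7 3.3 0 0; -0.7 3.3 0 0; -0.6 3.2 1 0; -0.6 3.2 1 0")

```text
time_s: 11.12
tcp_pos: [0.4585, 0.0554, 0.0912]
ee_rot: [[-1.0, -0.023, 0.001], [-0.023, 1.0, 0.001], [-0.001, 0.001, -1.0]]
wrist_force: [-0.5, 0.2, -1.2]
gripper_width: 0.576
gripper_force: 0.0
```

```bash
cat >> h.py <<'E'
def offs():
    c=cap("top"); f=c["frame"]; hsv=cv2.cvtColor(f,cv2.COLOR_BGR2HSV)
    m=((hsv[...,1]<70)&(hsv[...,2]>125)).astype(np.uint8)
    n,L,st,ce=cv2.connectedComponentsWithStats(m)
    for i in range(1,n):
        if 30<st[i,4]<200 and 130<st[i,1]<300 and 235<st[i,0]<440:
            ct=max(cv2.findContours((L==i).astype(np.uint8),0,1)[0],key=len)[:,0]
            P=np.array([ray(c,u,v,.02)[:2] for u,v in ct],np.float32)*1000
            print("off",ce[i].round(0),[np.round(k,1) for k in cv2.minAreaRect(P)])
E
python3 -c "
from h import *
go(.460,.053,.003,91.3); offs()"
```

```text
tcp [0.4585 0.0554 0.0912] ydir 91.3 turn -0.0 (j6 -116) shift -0.15 -0.25 8.82 t 11.1 F [-0.5  0.2 -1.2]
off [250. 172.] [array([655.6,  76.4]), array([20.4, 32.8]), np.float64(38.0)]
off [306. 178.] [array([638.8, -73.7]), array([19.2, 29.7]), np.float64(0.3)]
off [379. 230.] [array([ 502.2, -270. ]), array([16. , 29.5]), np.float64(89.1)]
off [394. 250.] [array([ 449.2, -309.1]), array([31.1, 18.7]), np.float64(36.5)]
off [375. 254.] [array([ 438.4, -257.8]), array([31.1, 19.2]), np.float64(11.3)]
off [380. 268.] [array([ 400.8, -271.8]), array([30.9, 19.2]), np.float64(10.6)]
```

>>> step_arm(targets="-0.1 -0.2 1.5 0; 0 0 2 0; 0 0 2 0; 0 0 2 0; 0 0 1.3 0; 0 0 0 0")

```text
time_s: 11.67
tcp_pos: [0.4584, 0.0511, 0.0015]
ee_rot: [[-1.0, -0.023, -0.004], [-0.023, 1.0, -0.002], [0.004, -0.002, -1.0]]
wrist_force: [0.6, -0.3, 0.2]
gripper_width: 0.575
gripper_force: 0.0
```

>>> step_arm(targets="0 0 0 0; 0 0 0 0; 0 0 0 0; 0 0 0 0; 0 0 0 0; 0 0 0 0", claw=1)

```text
time_s: 12.17
tcp_pos: [0.4598, 0.0517, 0.0039]
ee_rot: [[-1.0, -0.022, 0.001], [-0.022, 1.0, 0.0], [-0.001, 0.0, -1.0]]
wrist_force: [0.6, 0.7, 1.0]
gripper_width: 0.227
gripper_force: 30.0
```

>>> step_arm(targets="0 0 -1 0; 0 0 -2 0; 0 0 -2 0; 0 0 -2 0; 0 0 -2 0; 0 0 -1 0; 0 0 0 0")

```text
time_s: 12.75
tcp_pos: [0.4611, 0.0522, 0.1061]
ee_rot: [[-1.0, -0.023, 0.005], [-0.023, 1.0, 0.002], [-0.006, 0.002, -1.0]]
wrist_force: [0.3, -0.3, -0.7]
gripper_width: 0.227
gripper_force: 30.0
```

```bash
cat >> h.py <<'E'
def tr(x,y):
    "tray mm -> world xy"
    return np.array([.4548,-.2831])+x/1000*np.array([.985,.174])+y/1000*np.array([-.174,.985])
E
python3 -c "
from h import *
p=tr(-50,-18); go(p[0],p[1],.03,100)"
```

```text
tcp [0.4611 0.0522 0.1061] ydir 91.3 turn -8.7 (j6 -115) shift 11.44 -34.72 7.61 t 12.8 F [ 0.3 -0.3 -0.7]
```

>>> step_arm(targets="0 0 0 -4.4; 0 0 0 -4.3; 1.1 -3.4 0 0; 1.1 -3.4 0 0; 1.1 -3.5 0 0; 1.1 -3.5 0 0; 1.2 -3.5 0 0; 1.2 -3.5 0 0; 1.2 -3.5 0 0; 1.2 -3.5 0 0; 1.1 -3.5 0 0; 1.1 -3.4 0 0")

```text
time_s: 13.75
tcp_pos: [0.4061, -0.3114, 0.1025]
ee_rot: [[-0.985, -0.173, -0.002], [-0.173, 0.985, 0.001], [0.001, 0.001, -1.0]]
wrist_force: [1.8, -0.8, 0.9]
gripper_width: 0.228
gripper_force: 30.0
```

>>> step_arm(targets="0 0 1.5 0; 0 0 2 0; 0 0 2 0; 0 0 1.3 0; 0 0 0.8 0; 0 0 0 0; 0 0 0 0")

```text
time_s: 14.33
tcp_pos: [0.4072, -0.3098, 0.0271]
ee_rot: [[-0.985, -0.174, -0.001], [-0.174, 0.985, 0.0], [0.001, 0.001, -1.0]]
wrist_force: [1.3, -0.0, -0.2]
gripper_width: 0.227
gripper_force: 30.0
```

>>> step_arm(targets="0 0 0 0; 0 0 0 0; 0 0 0 0; 0 0 0 0; 0 0 -1.5 0; 0 0 -2 0; 0 0 -2 0; 0 0 -2 0; 0 0 -1 0; 0 0 0 0", claw=5)

```text
time_s: 15.17
tcp_pos: [0.4091, -0.3105, 0.1152]
ee_rot: [[-0.985, -0.174, 0.006], [-0.174, 0.985, -0.002], [-0.005, -0.003, -1.0]]
wrist_force: [0.3, 0.1, 0.2]
gripper_width: 0.576
gripper_force: 0.0
```

```bash
python3 -c "
from h import *
go(.639,-.074,.003,0); go(.656,.076,.003,36);go(.656,.076,.003,35)"
```

```text
tcp [ 0.4091 -0.3105  0.1152] ydir 100.0 turn -80.0 (j6 -61) shift -23.65 -22.99 11.22 t 15.2 F [0.3 0.1 0.2]
tcp [ 0.4091 -0.3105  0.1152] ydir 100.0 turn 64.0 (j6 -61) shift 16.76 42.70 11.22 t 15.2 F [0.3 0.1 0.2]
tcp [ 0.4091 -0.3105  0.1152] ydir 100.0 turn 65.0 (j6 -61) shift 17.50 42.40 11.22 t 15.2 F [0.3 0.1 0.2]
```

>>> step_arm(targets="0 0 0 -6.7; 0 0 0 -6.7; 0 0 0 -6.7; 0 0 0 -6.7; 0 0 0 -6.7; 0 0 0 -6.7; 0 0 0 -6.7; 0 0 0 -6.7; 0 0 0 -6.6; 0 0 0 -6.6; 0 0 0 -6.6; 0 0 0 -6.6")

```text
time_s: 16.17
tcp_pos: [0.4067, -0.3094, 0.1111]
ee_rot: [[0.005, -1.0, -0.002], [-1.0, -0.005, 0.001], [-0.001, 0.002, -1.0]]
wrist_force: [-0.4, 0.4, 0.2]
gripper_width: 0.572
gripper_force: 0.0
```

>>> step_arm(targets="-1.5 -1.5 0 0; -2.5 -2.5 0 0; -2.5 -2.5 0 0; -2.5 -2.5 0 0; -2.5 -2.4 0 0; -2.5 -2.4 0 0; -2.5 -2.4 0 0; -2.5 -2.4 0 0; -2.5 -2.4 0 0; -1.5 -1.3 0 0; -0.6 -0.6 0 0; 0 0 0 0")

```text
time_s: 17.17
tcp_pos: [0.6369, -0.0725, 0.1107]
ee_rot: [[0.002, -1.0, -0.002], [-1.0, -0.002, 0.0], [-0.0, 0.002, -1.0]]
wrist_force: [0.5, -0.0, 0.2]
gripper_width: 0.575
gripper_force: 0.0
```

```bash
python3 -c "
from h import *
go(.639,-.074,.003,0); offs()"
```

```text
tcp [ 0.6369 -0.0725  0.1107] ydir -179.9 turn 0.1 (j6 -8) shift 0.15 -0.21 10.77 t 17.2 F [ 0.5 -0.   0.2]
off [250. 172.] [array([655.6,  76.4]), array([20.4, 32.8]), np.float64(38.0)]
off [305. 176.] [array([645.7, -73.7]), array([ 5.5, 29.7]), np.float64(0.3)]
off [379. 230.] [array([ 502.2, -270. ]), array([16. , 29.5]), np.float64(89.1)]
off [394. 250.] [array([ 448.8, -309. ]), array([30.6, 18.2]), np.float64(36.4)]
off [375. 254.] [array([ 438.4, -257.8]), array([31.1, 19.2]), np.float64(11.3)]
off [395. 266.] [array([ 407.7, -309.2]), array([30.7, 18.7]), np.float64(10.2)]
off [380. 268.] [array([ 400.8, -271.4]), array([31. , 19.1]), np.float64(8.6)]
```

>>> step_arm(targets="0 0 1.5 0; 0 0 2.5 0; 0 0 2.5 0; 0 0 2 0; 0 0 1.5 0; 0 0 0.7 0; 0 0 0 0")

```text
time_s: 17.8
tcp_pos: [0.6341, -0.0753, 0.0035]
ee_rot: [[-0.002, -1.0, -0.005], [-1.0, 0.002, -0.0], [0.0, 0.005, -1.0]]
wrist_force: [-0.8, -0.3, -0.9]
gripper_width: 0.576
gripper_force: 0.0
```

>>> step_arm(targets="0 0 0 0; 0 0 0 0; 0 0 0 0; 0 0 0 0; 0 0 0 0; 0 0 0 0", claw=1)

```text
time_s: 18.3
tcp_pos: [0.637, -0.0739, 0.0063]
ee_rot: [[-0.0, -1.0, 0.001], [-1.0, 0.0, 0.0], [-0.0, -0.001, -1.0]]
wrist_force: [-0.7, -0.2, 1.0]
gripper_width: 0.226
gripper_force: 30.0
```

>>> step_arm(targets="0 0 -1 0; 0 0 -2 0; 0 0 -2 0; 0 0 -2 0; 0 0 -2 0; 0 0 -2 0; 0 0 -1 0; 0 0 0 0")

```text
time_s: 18.97
tcp_pos: [0.6382, -0.0739, 0.1291]
ee_rot: [[0.0, -1.0, 0.006], [-1.0, -0.0, 0.0], [-0.0, -0.006, -1.0]]
wrist_force: [1.0, 0.5, -0.4]
gripper_width: 0.226
gripper_force: 30.0
```

```bash
python3 -c "
from h import *
p=tr(17,0); go(p[0],p[1],.03,100)"
```

```text
tcp [ 0.6382 -0.0739  0.1291] ydir -180.0 turn 80.0 (j6 -8) shift 20.00 -17.42 9.91 t 19.0 F [ 1.   0.5 -0.4]
```

>>> step_arm(targets="0 0 0 6.7; 0 0 0 6.7; 0 0 0 6.7; 0 0 0 6.7; 0 0 0 6.7; 0 0 0 6.7; 0 0 0 6.7; 0 0 0 6.7; 0 0 0 6.6; 0 0 0 6.6; 0 0 0 6.6; 0 0 0 6.6")

```text
time_s: 19.97
tcp_pos: [0.6355, -0.0739, 0.1238]
ee_rot: [[-0.986, -0.167, -0.003], [-0.167, 0.986, 0.0], [0.003, 0.001, -1.0]]
wrist_force: [0.1, -0.5, 0.3]
gripper_width: 0.227
gripper_force: 30.0
```

>>> step_arm(targets="1 -1 0 0; 2.3 -2 0 0; 2.4 -2 0 0; 2.4 -2 0 0; 2.4 -2 0 0; 2.4 -2 0 0; 2.4 -2 0 0; 2.4 -2 0 0; 1.4 -1.4 0 0; 0.9 -1 0 0; 0 0 1.5 0; 0 0 2 0")

```text
time_s: 20.97
tcp_pos: [0.4702, -0.2813, 0.0914]
ee_rot: [[-0.985, -0.173, 0.004], [-0.173, 0.985, -0.001], [-0.004, -0.002, -1.0]]
wrist_force: [0.2, 0.3, -0.0]
gripper_width: 0.227
gripper_force: 30.0
```

```bash
python3 -c "
from h import *
p=tr(17,0); go(p[0],p[1],.03,100)"
```

```text
tcp [ 0.4702 -0.2813  0.0914] ydir 100.0 turn -0.0 (j6 -66) shift -0.16 0.09 6.14 t 21.0 F [ 0.2  0.3 -0. ]
```

>>> step_arm(targets="-0.1 0.1 1.5 0; 0 0 2 0; 0 0 1.5 0; 0 0 1 0; 0 0 0 0; 0 0 0 0")

```text
time_s: 21.47
tcp_pos: [0.4703, -0.2788, 0.0302]
ee_rot: [[-0.985, -0.174, -0.001], [-0.174, 0.985, 0.0], [0.001, 0.0, -1.0]]
wrist_force: [0.2, -0.4, 0.4]
gripper_width: 0.227
gripper_force: 30.0
```

>>> step_arm(targets="0 0 0 0; 0 0 0 0; 0 0 0 0; 0 0 0 0; 0 0 -1.5 0; 0 0 -2 0; 0 0 -2 0; 0 0 -2 0; 0 0 -1 0; 0 0 0 0", claw=5)

```text
time_s: 22.3
tcp_pos: [0.4722, -0.2794, 0.1184]
ee_rot: [[-0.985, -0.174, 0.006], [-0.174, 0.985, -0.002], [-0.005, -0.003, -1.0]]
wrist_force: [1.5, -0.2, -0.1]
gripper_width: 0.573
gripper_force: 0.0
```

```bash
python3 -c "
from h import *
go(.656,.076,.003,36);offs()"
```

```text
tcp [ 0.4722 -0.2794  0.1184] ydir 100.0 turn 64.0 (j6 -66) shift 17.95 35.76 11.54 t 22.3 F [ 1.5 -0.2 -0.1]
off [250. 172.] [array([655.6,  76.4]), array([20.4, 32.8]), np.float64(38.0)]
off [395. 266.] [array([ 407.7, -309.2]), array([30.7, 18.7]), np.float64(10.2)]
off [380. 269.] [array([ 399.7, -271.7]), array([27.9, 18.6]), np.float64(10.6)]
```

>>> step_arm(targets="0 0 0 6.4; 0 0 0 6.4; 0 0 0 6.4; 0 0 0 6.4; 0 0 0 6.4; 0 0 0 6.4; 0 0 0 6.4; 0 0 0 6.4; 0 0 0 6.4; 0 0 0 6.4; 0 0 0 0")

```text
time_s: 23.27
tcp_pos: [0.4695, -0.2784, 0.1138]
ee_rot: [[-0.586, 0.811, -0.003], [0.811, 0.586, 0.001], [0.003, -0.002, -1.0]]
wrist_force: [-0.4, -0.1, -0.4]
gripper_width: 0.576
gripper_force: 0.0
```

>>> step_arm(targets="1 2 0 0; 1.6 3.2 0 0; 1.7 3.4 0 0; 1.7 3.4 0 0; 1.7 3.4 0 0; 1.7 3.4 0 0; 1.7 3.4 0 0; 1.7 3.4 0 0; 1.7 3.4 0 0; 1.7 3.4 0 0; 1.1 2.2 0 0; 0.5 1 0 0")

```text
time_s: 24.27
tcp_pos: [0.6548, 0.0776, 0.1137]
ee_rot: [[-0.592, 0.806, -0.001], [0.806, 0.592, -0.0], [0.001, -0.001, -1.0]]
wrist_force: [-0.7, -0.6, 0.8]
gripper_width: 0.573
gripper_force: 0.0
```

```bash
python3 -c "
from h import *
go(.656,.076,.003,36);offs()"
```

```text
tcp [0.6548 0.0776 0.1137] ydir 36.3 turn 0.3 (j6 -164) shift -0.20 0.01 11.07 t 24.3 F [-0.7 -0.6  0.8]
off [375. 254.] [array([ 438.3, -257.4]), array([31.1, 19.3]), np.float64(11.3)]
off [395. 266.] [array([ 407.6, -309.5]), array([31. , 19.2]), np.float64(10.3)]
off [380. 268.] [array([ 400.2, -271.9]), array([32. , 19.2]), np.float64(10.6)]
```

>>> step_arm(targets="-0.2 0 1.5 0; 0 0 2.5 0; 0 0 2.5 0; 0 0 2 0; 0 0 1.7 0; 0 0 0.8 0; 0 0 0 0")

```text
time_s: 24.9
tcp_pos: [0.6529, 0.0712, 0.0027]
ee_rot: [[-0.587, 0.809, -0.006], [0.809, 0.587, -0.002], [0.002, -0.006, -1.0]]
wrist_force: [-0.1, -0.3, -0.3]
gripper_width: 0.572
gripper_force: 0.0
```

>>> step_arm(targets="0 0 0 0; 0 0 0 0; 0 0 0 0; 0 0 0 0; 0 0 0 0; 0 0 0 0", claw=1)

```text
time_s: 25.4
tcp_pos: [0.6557, 0.073, 0.0064]
ee_rot: [[-0.588, 0.809, 0.002], [0.809, 0.588, 0.0], [-0.001, 0.002, -1.0]]
wrist_force: [-0.3, -0.1, 1.9]
gripper_width: 0.227
gripper_force: 30.0
```

>>> step_arm(targets="0 0 -1 0; 0 0 -2 0; 0 0 -2 0; 0 0 -2 0; 0 0 -2 0; 0 0 -2 0; 0 0 -1 0; 0 0 0 0")

```text
time_s: 26.07
tcp_pos: [0.6568, 0.0732, 0.1292]
ee_rot: [[-0.588, 0.809, 0.006], [0.809, 0.588, 0.002], [-0.002, 0.006, -1.0]]
wrist_force: [0.6, 0.5, -1.2]
gripper_width: 0.224
gripper_force: 30.0
```

```bash
python3 -c "
from h import *
p=tr(48,-24); go(p[0],p[1],.03,100)"
```

```text
tcp [0.6568 0.0732 0.1292] ydir 36.0 turn -64.0 (j6 -164) shift 21.28 -33.98 9.92 t 26.1 F [ 0.6  0.5 -1.2]
```

>>> step_arm(targets="0 0 0 -6.4; 0 0 0 -6.4; 0 0 0 -6.4; 0 0 0 -6.4; 0 0 0 -6.4; 0 0 0 -6.4; 0 0 0 -6.4; 0 0 0 -6.4; 0 0 0 -6.4; 0 0 0 -6.4; 0 0 0 0")

```text
time_s: 26.98
tcp_pos: [0.6543, 0.0726, 0.1239]
ee_rot: [[-0.985, -0.175, -0.003], [-0.175, 0.985, -0.001], [0.003, -0.0, -1.0]]
wrist_force: [-0.9, 0.9, -0.9]
gripper_width: 0.228
gripper_force: 30.0
```

>>> step_arm(targets="1 -1.6 0 0; 2 -3.2 0 0; 2.1 -3.4 0 0; 2.1 -3.4 0 0; 2.1 -3.4 0 0; 2.1 -3.4 0 0; 2.1 -3.4 0 0; 2.1 -3.4 0 0; 2.1 -3.4 0 0; 1.9 -2.8 0 0; 1.1 -1.7 0 0; 0.6 -0.9 0 0")

```text
time_s: 27.98
tcp_pos: [0.5019, -0.3014, 0.1249]
ee_rot: [[-0.986, -0.167, -0.002], [-0.167, 0.986, 0.001], [0.002, 0.001, -1.0]]
wrist_force: [0.5, 0.6, -0.8]
gripper_width: 0.225
gripper_force: 30.0
```

```bash
python3 -c "
from h import *
p=tr(48,-24); go(p[0],p[1],.03,100); c=cap('side'); cv2.imwrite('pics/crops5.png',cv2.resize(c['frame'][130:260,270:470],None,fx=3,fy=3,interpolation=cv2.INTER_CUBIC))"
```

```text
tcp [ 0.5019 -0.3014  0.1249] ydir 99.6 turn -0.4 (j6 -65) shift -0.48 0.22 9.49 t 28.0 F [ 0.5  0.6 -0.8]
```

View pics/crops5.png

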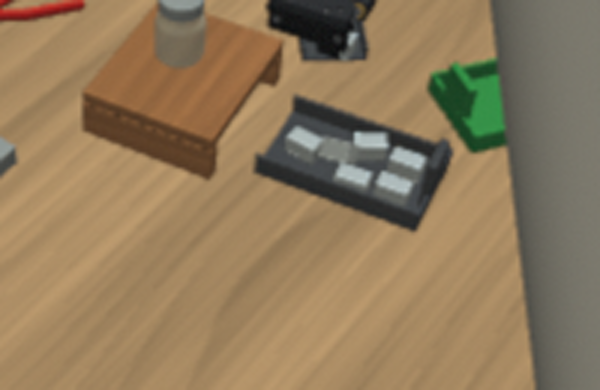

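The tray shows six offcuts (the one at crop (335,150) is in shadow), and the seventh is held above it.

>>> step_arm(targets="-0.3 0.1 1.5 0; 0 0 2.5 0; 0 0 2.2 0; 0 0 2 0; 0 0 1.3 0; 0 0 0 0; 0 0 0 0")

```text
time_s: 28.62
tcp_pos: [0.5069, -0.2968, 0.0299]
ee_rot: [[-0.985, -0.173, -0.002], [-0.173, 0.985, 0.0], [0.002, 0.001, -1.0]]
wrist_force: [0.7, -0.9, -0.3]
gripper_width: 0.224
gripper_force: 30.0
```

>>> step_arm(targets="0 0 0 0; 0 0 0 0; 0 0 0 0; 0 0 0 0; 0 0 -1.5 0; 0 0 -2 0; 0 0 -2 0; 0 0 -2 0; 0 0 -1 0; 0 0 0 0", claw=6.2)

```text
time_s: 29.45
tcp_pos: [0.5088, -0.2982, 0.1186]
ee_rot: [[-0.985, -0.174, 0.006], [-0.174, 0.985, -0.002], [-0.006, -0.003, -1.0]]
wrist_force: [0.4, 0.6, -0.1]
gripper_width: 0.707
gripper_force: 0.0
```

```bash
python3 -c "
from h import *
go(.376,-.297,.031,100)"
```

```text
tcp [ 0.5088 -0.2982  0.1186] ydir 100.0 turn -0.0 (j6 -65) shift 13.06 2.42 8.76 t 29.4 F [ 0.4  0.6 -0.1]
```

>>> step_arm(targets="1.3 0.3 0 0; 2 0.4 0 0; 2 0.4 0 0; 2 0.4 0 0; 2 0.3 0 0; 2 0.3 0 0; 1.2 0.2 0 0; 0.5 0.1 0 0; 0 0 0 0")

```text
time_s: 30.2
tcp_pos: [0.374, -0.2963, 0.1152]
ee_rot: [[-0.985, -0.173, -0.001], [-0.173, 0.985, 0.0], [0.001, 0.001, -1.0]]
wrist_force: [-0.0, 0.1, -0.2]
gripper_width: 0.715
gripper_force: 0.0
```

```bash
python3 -c "
from h import *
go(.376,-.297,.031,100)
c=cap('wrist'); d=cap('side'); t=cap('top')
I=np.hstack([cv2.resize(c['frame'][130:330,180:460],(420,300)),cv2.resize(d['frame'][130:240,310:464],(420,300))]); cv2.imwrite('pics/w6.png',cv2.resize(I,(800,286)))"
```

```text
tcp [ 0.374  -0.2963  0.1152] ydir 99.9 turn -0.1 (j6 -61) shift -0.18 -0.10 8.42 t 30.2 F [-0.   0.1 -0.2]
```

View pics/w6.png

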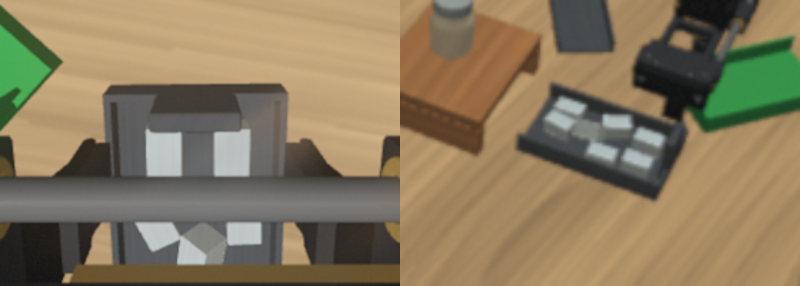

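All seven offcuts are in the tray, so I grip the tab again and test-lift slightly to see how much it droops.

>>> step_arm(targets="-0.1 0 1.5 0; 0 0 2.5 0; 0 0 2 0; 0 0 1.5 0; 0 0 0.9 0; 0 0 0 0")

```text
time_s: 30.85
tcp_pos: [0.3755, -0.2958, 0.0296]
ee_rot: [[-0.985, -0.174, -0.004], [-0.174, 0.985, 0.001], [0.003, 0.002, -1.0]]
wrist_force: [-0.2, -0.4, -0.0]
gripper_width: 0.71
gripper_force: 0.0
```

>>> step_arm(targets="0 0 0 0; 0 0 0 0; 0 0 0 0; 0 0 0 0; 0 0 0 0; 0 0 0 0", claw=3)

```text
time_s: 31.35
tcp_pos: [0.3767, -0.2965, 0.0325]
ee_rot: [[-0.985, -0.174, 0.002], [-0.174, 0.985, -0.001], [-0.002, -0.001, -1.0]]
wrist_force: [-0.3, 0.9, 4.1]
gripper_width: 0.499
gripper_force: 30.0
```

>>> step_arm(targets="0 0 -0.3 0; 0 0 -0.4 0; 0 0 -0.4 0; 0 0 -0.4 0; 0 0 -0.4 0; 0 0 -0.4 0; 0 0 -0.4 0; 0 0 -0.3 0; 0 0 0 0; 0 0 0 0")

```text
time_s: 32.18
tcp_pos: [0.376, -0.2963, 0.0618]
ee_rot: [[-0.985, -0.173, 0.001], [-0.173, 0.985, -0.0], [-0.001, -0.0, -1.0]]
wrist_force: [0.8, -0.6, -3.6]
gripper_width: 0.502
gripper_force: 30.0
```

```bash
python3 -c "
from h import *
s=sense(); print(s['wrist_force'],s['moment'],s['tcp_pos'])
d=cap('side'); cv2.imwrite('pics/s7.png',cv2.resize(d['frame'][130:240,290:460],None,fx=4,fy=4,interpolation=2))"
```

```text
[ 0.75778229 -0.56449262 -3.63560794] [-0.11185892  0.20785168 -0.03012667] [ 0.37603588 -0.29628059  0.06176626]
```

View pics/s7.png

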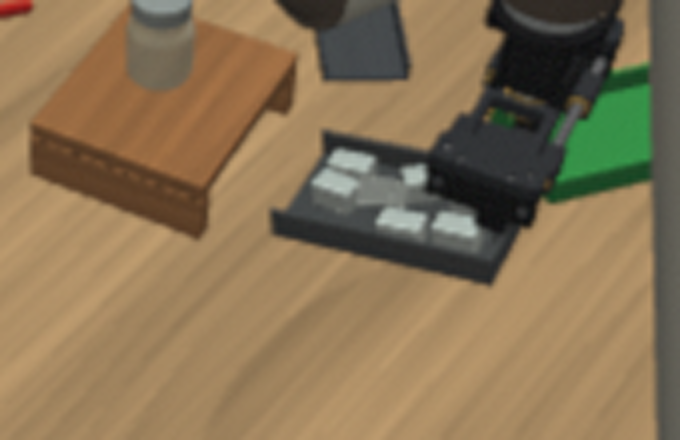

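```bash
cat >> h.py <<'E'
def pred(c,g,yaw,th,pts):
    "pixels of tray-frame points (mm) when held at tab point g (world), pitched end-down by th deg"
    a,b=np.radians(yaw),np.radians(th); R=np.array([[np.cos(a),-np.sin(a),0],[np.sin(a),np.cos(a),0],[0,0,1]])@np.array([[np.cos(b),0,np.sin(b)],[0,1,0],[-np.sin(b),0,np.cos(b)]])
    return [proj(c,g+R@(np.array(p)/1000-np.array([-.08,0,.048]))).round(1).tolist() for p in pts]
E
python3 -c "
from h import *
c=cap('side'); s=sense(); g=np.array(s['tcp_pos'])+[0,0,.016]
print('meas end+y bottom (358.7,188.2), front+y bottom (413,200.7)')
for th in (0,5,10): print(th,pred(c,g,10,th,[(85,50,0),(85,50,25),(-85,50,0)]))"
```

```text
meas end+y bottom (358.7,188.2), front+y bottom (413,200.7)
0 [[353.8, 180.2], [354.4, 174.1], [408.6, 200.5]]
5 [[355.0, 184.1], [354.9, 177.9], [410.1, 200.9]]
10 [[356.5, 188.0], [355.8, 181.7], [411.5, 201.2]]
```

The y-grip pivots: the tray drooped 10° and its end is still on the bench. So I'll carry it with a thin-way grip along the tray's x. Then I'll rest it on a tub corner, where two walls support it stably, regrip it the pivoting way and tip it. First I set it down and regrip.

>>> step_arm(targets="0 0 0.4 0; 0 0 0.5 0; 0 0 0.5 0; 0 0 0.5 0; 0 0 0.5 0; 0 0 0.4 0; 0 0 0.2 0; 0 0 0 0")

```text
time_s: 32.95
tcp_pos: [0.3756, -0.2961, 0.0326]
ee_rot: [[-0.985, -0.174, -0.002], [-0.174, 0.985, 0.0], [0.002, 0.0, -1.0]]
wrist_force: [-6.0, 2.8, 13.4]
gripper_width: 0.499
gripper_force: 30.0
```

>>> step_arm(targets="0 0 0 0; 0 0 0 0; 0 0 0 0; 0 0 0 0; 0 0 0 0; 0 0 -1 0; 0 0 -1.5 0; 0 0 -1.5 0; 0 0 -1 0; 0 0 0 0", claw=6.2)

```text
time_s: 33.78
tcp_pos: [0.3775, -0.2969, 0.0834]
ee_rot: [[-0.985, -0.174, 0.004], [-0.174, 0.985, -0.002], [-0.004, -0.003, -1.0]]
wrist_force: [-0.2, 0.7, -0.3]
gripper_width: 0.712
gripper_force: 0.0
```

>>> step_arm(targets="0 0 0 -6.9; 0 0 0 -6.9; 0 0 0 -6.9; 0 0 0 -6.9; 0 0 0 -6.9; 0 0 0 -6.9; 0 0 0 -6.9; 0 0 0 -6.9; 0 0 0 -6.9; 0 0 0 -6.9; 0 0 0 -7; 0 0 0 -7")

```text
time_s: 34.78
tcp_pos: [0.3756, -0.296, 0.0806]
ee_rot: [[0.058, -0.998, -0.001], [-0.998, -0.058, 0.001], [-0.001, 0.001, -1.0]]
wrist_force: [-0.0, 0.2, -0.6]
gripper_width: 0.709
gripper_force: 0.0
```

>>> step_arm(targets="0 0 0 -7; 0 0 0 0; 0 0 0 0", claw=4.5)

```text
time_s: 35.03
tcp_pos: [0.3756, -0.2961, 0.0809]
ee_rot: [[0.17, -0.985, -0.001], [-0.985, -0.17, 0.0], [-0.001, 0.001, -1.0]]
wrist_force: [0.1, -0.2, 0.4]
gripper_width: 0.57
gripper_force: 0.0
```

```bash
python3 -c "
from h import *
go(.376,-.297,.031,10)"
```

```text
tcp [ 0.3756 -0.2961  0.0809] ydir -170.2 turn -0.2 (j6 29) shift 0.10 -0.02 4.99 t 35.0 F [ 0.1 -0.2  0.4]
```

>>> step_arm(targets="0 0 1 0; 0 0 1.5 0; 0 0 1.5 0; 0 0 0.8 0; 0 0 0.2 0; 0 0 0 0", claw=4)

```text
time_s: 35.53
tcp_pos: [0.3756, -0.2961, 0.031]
ee_rot: [[0.172, -0.985, -0.002], [-0.985, -0.172, 0.0], [-0.001, 0.001, -1.0]]
wrist_force: [0.2, 0.0, -0.2]
gripper_width: 0.461
gripper_force: 0.0
```

>>> step_arm(targets="0 0 0 0; 0 0 0 0; 0 0 0 0; 0 0 0 0; 0 0 0 0; 0 0 0 0; 0 0 0 0", claw=0.4)

```text
time_s: 36.12
tcp_pos: [0.3745, -0.296, 0.0317]
ee_rot: [[0.173, -0.985, -0.003], [-0.985, -0.173, 0.001], [-0.001, 0.002, -1.0]]
wrist_force: [-4.4, -1.3, 5.5]
gripper_width: 0.114
gripper_force: 30.0
```

>>> step_arm(targets="0 0 -0.3 0; 0 0 -0.4 0; 0 0 -0.4 0; 0 0 -0.4 0; 0 0 -0.4 0; 0 0 -0.4 0; 0 0 -0.4 0; 0 0 -0.3 0; 0 0 0 0; 0 0 0 0")

```text
time_s: 36.95
tcp_pos: [0.376, -0.2962, 0.0617]
ee_rot: [[0.173, -0.985, 0.0], [-0.985, -0.173, -0.0], [0.0, -0.0, -1.0]]
wrist_force: [0.2, -0.5, -4.8]
gripper_width: 0.114
gripper_force: 30.1
```

```bash
python3 -c "
from h import *
s=sense(); print(s['wrist_force'],s['moment'],s['tcp_pos'])
c=cap('side'); cv2.imwrite('pics/s8.png',cv2.resize(c['frame'][130:240,290:460],None,fx=4,fy=4,interpolation=2))
g=np.array(s['tcp_pos'])+[0,0,.018]
for th in (0,5,10): print(th,(np.array(pred(c,g,10,th,[(85,50,0),(85,50,25),(-85,50,0)]))-[290,130])*4)"
```

```text
[ 0.16424576 -0.51380219 -4.75047789] [-0.04199792  0.4697799  -0.02216667] [ 0.37598155 -0.29622572  0.06174967]
0 [[255.6 198.4]
 [258.  174.4]
 [474.8 280. ]]
5 [[260.  214.4]
 [259.6 189.6]
 [480.8 281.6]]
10 [[266.  230. ]
 [263.2 204.8]
 [486.4 282.8]]
```

View pics/s8.png

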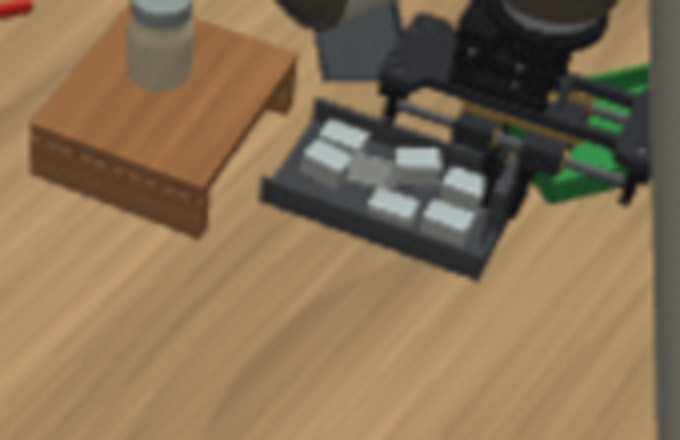

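The thin-way grip holds the tray flat: end corner at crop (263,199), matching 0°. Next I lift and locate the tub rim more precisely.

>>> step_arm(targets="0 0 -0.5 0; 0 0 -0.9 0; 0 0 -1 0; 0 0 -1 0; 0 0 -1 0; 0 0 -1 0; 0 0 -1 0; 0 0 -1 0; 0 0 -1 0; 0 0 -0.8 0; 0 0 -0.4 0; 0 0 0 0")

```text
time_s: 38.0
tcp_pos: [0.3765, -0.2965, 0.1588]
ee_rot: [[0.173, -0.985, 0.002], [-0.985, -0.173, -0.001], [0.001, -0.002, -1.0]]
wrist_force: [0.5, -0.2, -3.5]
gripper_width: 0.113
gripper_force: 30.1
```

```bash
python3 -c "
from h import *
c=cap('top'); f=c['frame']; hsv=cv2.cvtColor(f,cv2.COLOR_BGR2HSV)
m=((hsv[...,1]<90)&(hsv[...,2]<150)).astype(np.uint8); q=np.zeros_like(m); q[145:252,105:235]=m[145:252,105:235]
ct=max(cv2.findContours(q,0,1)[0],key=cv2.contourArea); ap=cv2.approxPolyDP(cv2.convexHull(ct),3,True)[:,0]
for u,v in ap: print((u,v),'rim',ray(c,u,v,.1)[:2].round(4),'floor',ray(c,u,v,0)[:2].round(4))
cen=np.array([.574,.266]); 
for a in (22.5,112.5,202.5,292.5):
    p=cen+.1202*np.array([np.cos(np.radians(a)),np.sin(np.radians(a))]); print(a,p.round(3),proj(c,[*p,.1]).round(0),proj(c,[*p,0]).round(0))
g=cv2.resize(f[145:255,105:235],None,fx=5,fy=5,interpolation=2); cv2.imwrite('pics/tub.png',g)"
```

```text
(np.int32(151), np.int32(154)) rim [0.6846 0.3096] floor [0.7093 0.355 ]
(np.int32(222), np.int32(187)) rim [0.6024 0.1305] floor [0.6177 0.1556]
(np.int32(196), np.int32(243)) rim [0.4651 0.1889] floor [0.4648 0.2206]
(np.int32(181), np.int32(243)) rim [0.465  0.2251] floor [0.4647 0.2609]
(np.int32(121), np.int32(217)) rim [0.5274 0.3739] floor [0.5342 0.4266]
22.5 [0.685 0.312] [150. 154.] [166. 163.]
112.5 [0.528 0.377] [120. 217.] [139. 219.]
202.5 [0.463 0.22 ] [183. 244.] [196. 244.]
292.5 [0.62  0.155] [212. 180.] [222. 186.]
```

View pics/tub.png

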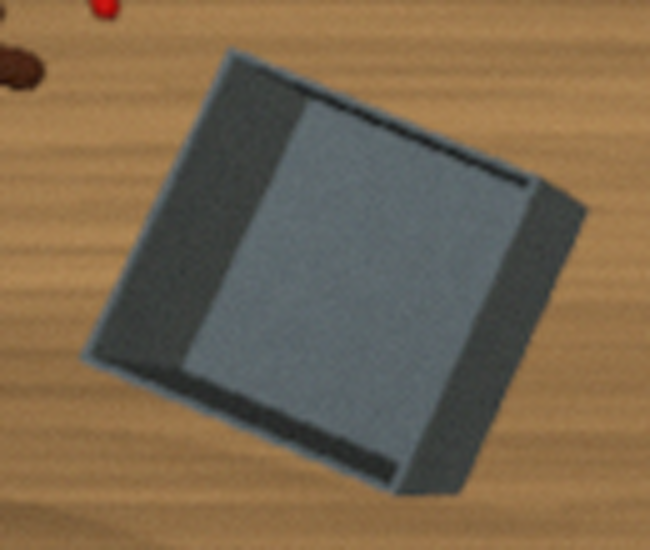

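The tub model matches the view: rim corners (120,217), (150,154), (212,180) and (183,244). The target is the tab at (.420,.202) with tray yaw 22.5°.

```bash
python3 -c "
from h import *
go(.4196,.202,.13,22.5)"
```

```text
tcp [ 0.376  -0.2962  0.158 ] ydir -170.0 turn -12.5 (j6 29) shift -44.36 -23.09 2.80 t 38.0 F [-0.4  0.1 -4.5]
```

>>> step_arm(targets="0 0 0 -2.5; 0 0 0 -2.5; 0 0 0 -2.5; 0 0 0 -2.5; 0 0 0 -2.5; -0.44 -0.23 0 0; -0.89 -0.46 0 0; -1.33 -0.69 0 0; -1.77 -0.92 0 0; -2.22 -1.16 0 0; -2.66 -1.39 0 0; -2.66 -1.39 0 0")

```text
time_s: 39.05
tcp_pos: [0.3872, -0.1601, 0.1573]
ee_rot: [[0.38, -0.925, -0.001], [-0.925, -0.38, 0.0], [-0.001, 0.001, -1.0]]
wrist_force: [2.1, -0.6, -4.3]
gripper_width: 0.11
gripper_force: 30.1
```

>>> step_arm(targets="-2.66 -1.39 0 0; -2.66 -1.39 0 0; -2.66 -1.39 0 0; -2.66 -1.39 0 0; -2.66 -1.39 0 0; -2.66 -1.39 0 0; -2.66 -1.39 0 0; -2.66 -1.39 0 0; -2.22 -1.16 0 0; -2.22 -1.16 0 0; -1.77 -0.92 0 0; -1.33 -0.69 0 0")

```text
time_s: 40.05
tcp_pos: [0.416, 0.1642, 0.1574]
ee_rot: [[0.383, -0.924, -0.0], [-0.924, -0.383, 0.0], [-0.0, 0.0, -1.0]]
wrist_force: [-0.6, -0.3, -5.2]
gripper_width: 0.113
gripper_force: 30.1
```

>>> step_arm(targets="-1.33 -0.69 0 0; -0.89 -0.46 0 0; -0.7 -0.37 0 0; -0.6 -0.32 0 0; 0 0 0 0; 0 0 0 0")

```text
time_s: 40.55
tcp_pos: [0.4201, 0.2013, 0.1574]
ee_rot: [[0.382, -0.924, -0.001], [-0.924, -0.382, -0.001], [0.0, 0.001, -1.0]]
wrist_force: [-0.2, -0.5, -4.9]
gripper_width: 0.113
gripper_force: 30.1
```

```bash
python3 -c "
from h import *
go(.4196,.202,.13,22.5)
c=cap('side'); t=cap('top')
I=np.hstack([cv2.resize(c['frame'][180:380,60:340],(400,286)),cv2.resize(t['frame'][130:270,90:286],(400,286))]); cv2.imwrite('pics/w9.png',I)"
```

```text
tcp [0.4201 0.2013 0.1574] ydir -157.6 turn -0.1 (j6 -23) shift -0.08 0.02 2.74 t 40.5 F [-0.2 -0.5 -4.9]
```

View pics/w9.png

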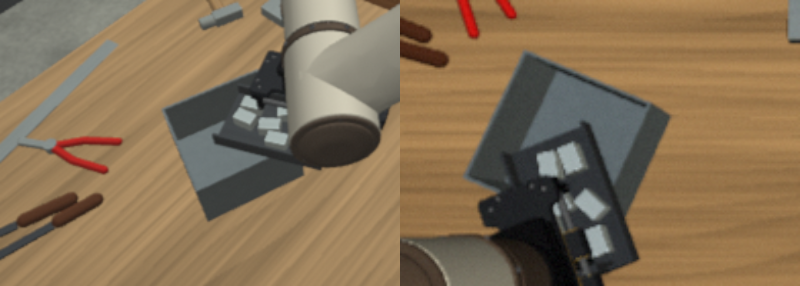

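The tray is level above the tub's near corner with the offcuts in it. I lower it onto the rim.

>>> step_arm(targets="0 0 0.4 0; 0 0 0.5 0; 0 0 0.5 0; 0 0 0.4 0; 0 0 0.3 0; 0 0 0.2 0; 0 0 0.1 0; 0 0 0 0; 0 0 0 0")

```text
time_s: 41.4
tcp_pos: [0.4203, 0.2017, 0.1336]
ee_rot: [[0.382, -0.924, 0.0], [-0.924, -0.382, 0.0], [-0.0, -0.0, -1.0]]
wrist_force: [0.4, 0.2, -5.3]
gripper_width: 0.112
gripper_force: 30.1
```

>>> step_arm(targets="0 0 0.1 0; 0 0 0.1 0; 0 0 0.05 0; 0 0 0.05 0; 0 0 0 0; 0 0 0 0")

```text
time_s: 41.9
tcp_pos: [0.4203, 0.2017, 0.1315]
ee_rot: [[0.383, -0.924, 0.001], [-0.924, -0.383, 0.0], [-0.0, -0.001, -1.0]]
wrist_force: [-4.4, -0.8, 5.5]
gripper_width: 0.111
gripper_force: 30.0
```

>>> step_arm(targets="0 0 -0.05 0; 0 0 0 0; 0 0 0 0; 0 0 0 0; 0 0 0 0; 0 0 0 0; 0 0 0 0", claw=3)

```text
time_s: 42.48
tcp_pos: [0.4203, 0.2017, 0.131]
ee_rot: [[0.382, -0.924, 0.0], [-0.924, -0.382, 0.0], [0.0, -0.0, -1.0]]
wrist_force: [0.5, -0.1, 0.3]
gripper_width: 0.34
gripper_force: 0.0
```

>>> step_arm(targets="0 0 -0.5 0; 0 0 -1 0; 0 0 -1.5 0; 0 0 -1.5 0; 0 0 -0.5 0; 0 0 0 0")

```text
time_s: 42.98
tcp_pos: [0.421, 0.2023, 0.1826]
ee_rot: [[0.382, -0.924, 0.003], [-0.924, -0.382, 0.002], [-0.001, -0.004, -1.0]]
wrist_force: [0.6, -0.9, 0.1]
gripper_width: 0.342
gripper_force: 0.0
```

```bash
python3 -c "
from h import *
go(.4196,.202,.131,112.5)
c=cap('wrist'); f=c['frame']; s=sense()
g=np.array([.4203,.2017,.149])
print('pred tab top', pred(c,g,22.5,0,[(-85,-22,62),(-85,22,62),(-75,22,62),(85,50,25),(85,-50,25)]))
t=cap('top')
print('top pred',pred(t,g,22.5,0,[(85,50,25),(85,-50,25),(85,0,4)]))
w=cv2.resize(f[100:300,200:500],(400,267)); T=cv2.resize(t['frame'][160:260,130:280],(400,267)); cv2.imwrite('pics/w10.png',np.hstack([w,T]))
hsv=cv2.cvtColor(t['frame'],40); m=((hsv[...,1]<70)&(hsv[...,2]>125)).astype(np.uint8)
n,L,st,ce=cv2.connectedComponentsWithStats(m)
for i in range(1,n):
  if 30<st[i,4]<400 and 130<st[i,1]<260 and 120<st[i,0]<260: print(ce[i].round(0),st[i,4],ray(t,*ce[i],.124)[:2].round(3))"
```

```text
tcp [0.421  0.2023 0.1826] ydir -157.5 turn 90.0 (j6 -23) shift 0.14 0.02 5.16 t 43.0 F [ 0.6 -0.9  0.1]
pred tab top [[329.0, 194.2], [328.4, 267.9], [311.1, 267.9], [86.7, 280.0], [59.8, 137.0]]
top pred [[142.5, 205.3], [182.2, 189.5], [166.0, 198.5]]
[177. 208.] 120 [0.549 0.231]
[166. 211.] 114 [0.54  0.255]
[171. 228.] 111 [0.5   0.242]
[186. 230.] 115 [0.496 0.206]
[189. 247.] 125 [0.455 0.197]
```

The offcut positions match the tray pose, so it rests stably on the corner. I turn 90° and regrip.

>>> step_arm(targets="0 0 0 6.9; 0 0 0 6.9; 0 0 0 6.9; 0 0 0 6.9; 0 0 0 6.9; 0 0 0 6.9; 0 0 0 6.9; 0 0 0 6.9; 0 0 0 6.9; 0 0 0 6.9; 0 0 0 7; 0 0 0 7", claw=6.2)

```text
time_s: 44.08
tcp_pos: [0.4196, 0.2012, 0.1798]
ee_rot: [[-0.874, -0.487, -0.002], [-0.487, 0.874, -0.002], [0.003, -0.0, -1.0]]
wrist_force: [0.2, -0.4, 0.4]
gripper_width: 0.709
gripper_force: 0.0
```

>>> step_arm(targets="0 0 0 7; 0 0 0.5 0; 0 0 1 0; 0 0 1.2 0; 0 0 1.2 0; 0 0 0.7 0; 0 0 0.4 0; 0 0 0 0; 0 0 0 0")

```text
time_s: 44.83
tcp_pos: [0.4203, 0.2017, 0.131]
ee_rot: [[-0.924, -0.383, -0.0], [-0.383, 0.924, -0.0], [0.0, -0.0, -1.0]]
wrist_force: [0.7, 0.6, 0.4]
gripper_width: 0.715
gripper_force: 0.0
```

>>> step_arm(targets="0 0 0 0; 0 0 0 0; 0 0 0 0; 0 0 0 0; 0 0 0 0; 0 0 0 0; 0 0 0 0", claw=3)

```text
time_s: 45.42
tcp_pos: [0.4203, 0.2018, 0.1314]
ee_rot: [[-0.924, -0.383, 0.0], [-0.383, 0.924, 0.0], [-0.001, 0.0, -1.0]]
wrist_force: [-1.1, 0.2, 2.5]
gripper_width: 0.504
gripper_force: 30.0
```

>>> step_arm(targets="0 0 -0.3 0; 0 0 -0.5 0; 0 0 -0.5 0; 0 0 -0.5 0; 0 0 -0.5 0; 0 0 -0.5 0; 0 0 -0.5 0; 0 0 -0.4 0; 0 0 -0.3 0; 0 0 0 0; 0 0 0 0")

```text
time_s: 46.33
tcp_pos: [0.4202, 0.2017, 0.1711]
ee_rot: [[-0.924, -0.382, 0.0], [-0.382, 0.924, 0.0], [-0.0, 0.0, -1.0]]
wrist_force: [0.2, -0.2, -4.0]
gripper_width: 0.503
gripper_force: 30.0
```

```bash
cat >> h.py <<'E'
def dark():
    t=cap('top'); hsv=cv2.cvtColor(t['frame'],40); m=((hsv[...,1]<70)&(hsv[...,2]>125)).astype(np.uint8)
    n,L,st,ce=cv2.connectedComponentsWithStats(m)
    for i in range(1,n):
        if 20<st[i,4]<500 and 130<st[i,1]<260 and 110<st[i,0]<260: print(ce[i].round(0),st[i,4],'z.1',ray(t,*ce[i],.1)[:2].round(3),'z.02',ray(t,*ce[i],.02)[:2].round(3))
E
python3 -c "
from h import *
s=sense(); print(s['wrist_force'],s['moment'],s['tcp_pos']); dark()"
```

```text
[ 0.22228049 -0.23473834 -4.02140122] [-0.12220038  0.2821473  -0.00211104] [0.42019537 0.20169225 0.17114976]
[177. 212.] 115 z.1 [0.541 0.238] z.02 [0.548 0.268]
[167. 215.] 112 z.1 [0.532 0.263] z.02 [0.537 0.295]
[168. 233.] 150 z.1 [0.489 0.258] z.02 [0.491 0.29 ]
[183. 232.] 82 z.1 [0.492 0.221] z.02 [0.494 0.25 ]
```

>>> step_arm(targets="0 0 -0.3 0; 0 0 -0.5 0; 0 0 -0.5 0; 0 0 -0.5 0; 0 0 -0.5 0; 0 0 -0.5 0; 0 0 -0.5 0; 0 0 -0.5 0; 0 0 -0.5 0; 0 0 -0.5 0; 0 0 -0.4 0; 0 0 -0.3 0")

```text
time_s: 47.38
tcp_pos: [0.4203, 0.2018, 0.2267]
ee_rot: [[-0.924, -0.382, 0.0], [-0.382, 0.924, 0.0], [-0.001, 0.0, -1.0]]
wrist_force: [-0.5, 0.6, -4.0]
gripper_width: 0.506
gripper_force: 30.0
```

>>> step_arm(targets="0 0 0 0; 0 0 0 0; 0 0 0 0; 0 0 0 0; 0 0 0 0; 0 0 0 0")

```text
time_s: 47.88
tcp_pos: [0.4201, 0.2016, 0.2258]
ee_rot: [[-0.924, -0.382, -0.0], [-0.382, 0.924, -0.0], [0.0, -0.0, -1.0]]
wrist_force: [-0.4, -0.7, -4.7]
gripper_width: 0.5
gripper_force: 30.0
```

```bash
python3 -c "
from h import *
s=sense(); print(s['wrist_force'],s['moment'],s['tcp_pos']); dark()
c=cap('side'); t=cap('top'); cv2.imwrite('pics/s11.png',c['frame']); 
g=np.array(s['tcp_pos'])+[0,0,.018]
for th in (20,30,40,50): print(th,pred(t,g,22.5,th,[(85,-50,25),(85,-50,0),(85,50,25)]),pred(c,g,22.5,th,[(85,50,0),(85,-50,25),(85,50,25)]))
I=np.hstack([cv2.resize(c['frame'][160:340,130:370],(400,300)),cv2.resize(t['frame'][140:260,110:270],(400,300))]); cv2.imwrite('pics/w11.png',I)"
```

```text
[-0.38605628 -0.71783754 -4.7187262 ] [-0.14400126  0.30228358 -0.01514845] [0.42013166 0.2015657  0.22583705]
[168. 210.] 129 z.1 [0.546 0.26 ] z.02 [0.553 0.292]
[157. 213.] 125 z.1 [0.537 0.287] z.02 [0.543 0.321]
[158. 233.] 186 z.1 [0.488 0.283] z.02 [0.49  0.317]
[174. 231.] 83 z.1 [0.495 0.244] z.02 [0.497 0.275]
20 [[178.7, 194.2], [183.6, 198.9], [137.0, 210.8]] [[219.1, 278.8], [232.2, 235.3], [213.6, 271.8]]
30 [[184.8, 201.8], [189.8, 207.6], [144.3, 218.0]] [[229.1, 286.6], [240.0, 243.3], [222.3, 279.8]]
40 [[190.8, 210.4], [195.7, 217.2], [151.1, 226.3]] [[240.2, 293.6], [249.1, 250.8], [232.2, 287.3]]
50 [[196.5, 219.9], [201.2, 227.4], [157.5, 235.5]] [[252.2, 299.9], [259.3, 257.4], [243.2, 294.0]]
```

View pics/w11.png

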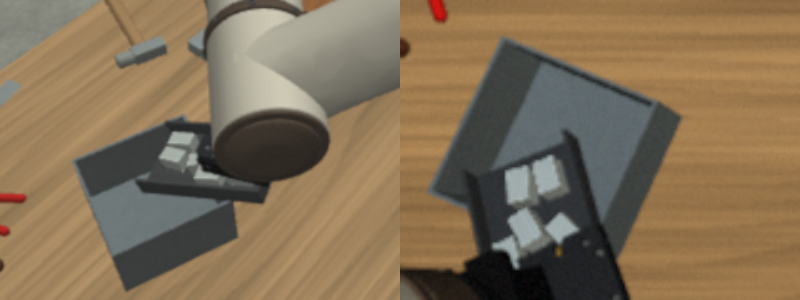

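The tray is lifted, held by pad friction at about 20°: top-view end corner at (178,193), and the offcuts haven't slid. I'll move a bit further over the tub and give short upward jerks so the pivot slips further.

>>> step_arm(targets="-0.5 0 0 0; -1 0 0 0; -1 0 0 0; -0.5 0 0 0; 0 0 0 0; 0 0 0 0; 0 0 -2.5 0; 0 0 -1.2 0; 0 0 -0.4 0; 0 0 0 0; 0 0 0 0; 0 0 0 0")

```text
time_s: 49.03
tcp_pos: [0.4472, 0.2127, 0.2658]
ee_rot: [[-0.924, -0.382, -0.002], [-0.382, 0.924, -0.001], [0.002, -0.0, -1.0]]
wrist_force: [-0.4, -0.3, -4.6]
gripper_width: 0.502
gripper_force: 30.0
```

```bash
cat >> h.py <<'E'
def tilt(yaw=22.5):
    "tilt from the tray's light offcuts is ambiguous; print predicted end corner/px and dark boundary"
    s=sense(); print(np.round(s['wrist_force'],1),np.round(s['moment'],2),np.round(s['tcp_pos'],3)); W=-s['wrist_force'][2]
    m=s['moment']; a=np.radians(yaw); print('My in tray axes %.3f'%(-m[0]*np.sin(a)+m[1]*np.cos(a)))
    dark()
    t=cap('top'); g=np.array(s['tcp_pos'])+[0,0,.018]
    for th in (20,25,30,35,40,45,50): print(th,pred(t,g,yaw,th,[(85,-50,25),(85,50,25),(-8,-27,24),(52,0,24)]))
E
python3 -c "
from h import *
tilt()"
```

```text
[-0.4 -0.3 -4.6] [-0.09  0.17  0.04] [0.447 0.213 0.266]
My in tray axes 0.188
[163. 201.] 143 z.1 [0.567 0.274] z.02 [0.576 0.307]
[152. 204.] 121 z.1 [0.56  0.301] z.02 [0.569 0.337]
[152. 218.] 80 z.1 [0.524 0.299] z.02 [0.53  0.335]
20 [[167.5, 179.4], [123.7, 196.7], [165.3, 219.9], [148.3, 200.8]]
25 [[170.8, 183.5], [127.7, 200.5], [167.0, 222.0], [151.3, 204.0]]
30 [[174.2, 187.8], [131.7, 204.6], [168.7, 224.2], [154.3, 207.5]]
35 [[177.4, 192.3], [135.5, 209.0], [170.3, 226.6], [157.2, 211.2]]
40 [[180.6, 197.1], [139.1, 213.6], [171.9, 229.1], [160.0, 215.2]]
45 [[183.7, 202.0], [142.7, 218.4], [173.4, 231.7], [162.7, 219.2]]
50 [[186.7, 207.2], [146.0, 223.5], [174.8, 234.4], [165.3, 223.5]]
```

```bash
cat >> h.py <<'E'
def tips(x0=115,x1=205,y0=165,y1=240):
    t=cap('top'); g=cv2.cvtColor(t['frame'],6)[y0:y1,x0:x1]
    for thr in (38,45,52,60):
        m=(g<thr).astype(np.uint8); n,L,st,ce=cv2.connectedComponentsWithStats(m)
        for i in range(1,n):
            if st[i,4]>25:
                v,u=np.where(L==i); k=np.argmin(v); print(thr,'area',st[i,4],'topmost',(u[k]+x0,v[k]+y0),'box',st[i,:4]+[x0,y0,0,0])
E
python3 -c "
from h import *
tips()"
```

```text
38 area 1414 topmost (np.int64(174), np.int64(189)) box [115 189  73  51]
45 area 1508 topmost (np.int64(173), np.int64(188)) box [115 188  73  52]
52 area 1807 topmost (np.int64(173), np.int64(188)) box [115 188  73  52]
60 area 47 topmost (np.int64(170), np.int64(165)) box [170 165  35  15]
60 area 1911 topmost (np.int64(172), np.int64(187)) box [115 187  73  53]
```

The tip at (173,188) corresponds to about 30°, so the jerk works. I lower gently and repeat.

>>> step_arm(targets="0 0 0.4 0; 0 0 0.8 0; 0 0 1.2 0; 0 0 1.2 0; 0 0 1.2 0; 0 0 0.8 0; 0 0 0.4 0; 0 0 0 0; 0 0 -2.5 0; 0 0 -1.2 0; 0 0 -0.4 0; 0 0 0 0")

```text
time_s: 50.18
tcp_pos: [0.4488, 0.2138, 0.2499]
ee_rot: [[-0.924, -0.383, 0.004], [-0.383, 0.924, 0.003], [-0.004, 0.001, -1.0]]
wrist_force: [-0.3, 0.8, -3.2]
gripper_width: 0.504
gripper_force: 30.0
```

>>> step_arm(targets="0 0 0 0; 0 0 0 0; 0 0 0 0; 0 0 0 0")

```text
time_s: 50.52
tcp_pos: [0.448, 0.2131, 0.2477]
ee_rot: [[-0.924, -0.382, -0.0], [-0.382, 0.924, -0.0], [0.0, -0.0, -1.0]]
wrist_force: [0.5, -0.5, -1.0]
gripper_width: 0.504
gripper_force: 30.0
```

```bash
python3 -c "
from h import *
tilt();tips()"
```

```text
[ 0.5 -0.5 -1. ] [-0.03  0.08  0.  ] [0.448 0.213 0.248]
My in tray axes 0.083
[168. 196.] 367 z.1 [0.58  0.262] z.02 [0.59  0.294]
20 [[170.5, 180.5], [127.7, 197.4], [168.6, 220.0], [151.9, 201.4]]
25 [[173.8, 184.4], [131.6, 201.1], [170.2, 222.1], [154.8, 204.5]]
30 [[177.0, 188.6], [135.4, 205.1], [171.8, 224.3], [157.6, 207.9]]
35 [[180.1, 193.0], [139.1, 209.4], [173.4, 226.6], [160.4, 211.6]]
40 [[183.2, 197.7], [142.7, 213.9], [174.9, 229.0], [163.2, 215.4]]
45 [[186.2, 202.5], [146.1, 218.6], [176.4, 231.6], [165.8, 219.4]]
50 [[189.2, 207.5], [149.3, 223.5], [177.8, 234.2], [168.3, 223.5]]
38 area 1409 topmost (np.int64(180), np.int64(194)) box [115 194  76  46]
45 area 1636 topmost (np.int64(180), np.int64(194)) box [115 194  76  46]
52 area 1969 topmost (np.int64(180), np.int64(194)) box [115 194  76  46]
60 area 48 topmost (np.int64(170), np.int64(165)) box [170 165  35  15]
60 area 2036 topmost (np.int64(180), np.int64(194)) box [115 194  77  46]
```

The offcuts are sliding out: the load has dropped and there is a pile at the tub's centre (168,196). One more jerk should clear any remaining ones.

>>> step_arm(targets="0 0 0 0; 0 0 0 0; 0 0 0 0; 0 0 -3 0; 0 0 -1.5 0; 0 0 -0.4 0; 0 0 0 0; 0 0 -3 0; 0 0 -1 0; 0 0 0 0; 0 0 0 0; 0 0 0 0")

```text
time_s: 51.67
tcp_pos: [0.4472, 0.2129, 0.3352]
ee_rot: [[-0.924, -0.382, -0.003], [-0.382, 0.924, -0.001], [0.003, -0.0, -1.0]]
wrist_force: [1.3, -0.3, -2.3]
gripper_width: 0.498
gripper_force: 30.0
```

```bash
python3 -c "
from h import *
tilt();tips()
s=sense(); c=cap('side'); t=cap('top')
for n,k,b in (('side',c,(60,340,150,390)),('top',t,(100,230,140,250))):
    h=cv2.cvtColor(k['frame'],40); m=((h[...,1]<60)&(h[...,2]>115)).astype(np.uint8); N,L,st,ce=cv2.connectedComponentsWithStats(m)
    print(n,[(ce[i].round(0).tolist(),int(st[i,4])) for i in range(1,N) if st[i,4]>15 and b[0]<ce[i][0]<b[1] and b[2]<ce[i][1]<b[3]])
print('tub px',[proj(c,p).round(0) for p in ((.574,.265,0),(.463,.22,.1),(.62,.155,.1),(.685,.312,.1),(.528,.377,.1))])"
```

```text
[ 1.3 -0.3 -2.3] [-0.04  0.08 -0.  ] [0.447 0.213 0.335]
My in tray axes 0.087
[164. 169.] 57 z.1 [0.648 0.276] z.02 [0.664 0.309]
[158. 188.] 176 z.1 [0.6   0.288] z.02 [0.612 0.322]
[178. 191.] 187 z.1 [0.591 0.237] z.02 [0.602 0.267]
20 [[153.5, 173.3], [105.3, 192.3], [150.3, 217.6], [132.1, 196.7]]
25 [[157.4, 177.8], [110.1, 196.5], [152.2, 219.9], [135.6, 200.3]]
30 [[161.2, 182.6], [114.6, 201.1], [154.1, 222.4], [139.1, 204.1]]
35 [[165.0, 187.7], [119.0, 205.9], [156.0, 225.0], [142.4, 208.2]]
40 [[168.6, 192.9], [123.2, 211.0], [157.8, 227.7], [145.6, 212.6]]
45 [[172.1, 198.4], [127.2, 216.2], [159.5, 230.6], [148.7, 217.0]]
50 [[175.5, 204.0], [131.0, 221.7], [161.1, 233.6], [151.7, 221.7]]
38 area 1518 topmost (np.int64(165), np.int64(189)) box [115 189  60  51]
45 area 1811 topmost (np.int64(165), np.int64(189)) box [115 189  64  51]
52 area 43 topmost (np.int64(171), np.int64(165)) box [171 165  34  15]
52 area 2077 topmost (np.int64(165), np.int64(189)) box [115 189  69  51]
60 area 46 topmost (np.int64(170), np.int64(165)) box [170 165  35  15]
60 area 2137 topmost (np.int64(164), np.int64(188)) box [115 188  69  52]
side [([91.0, 200.0], 10485), ([208.0, 191.0], 101), ([95.0, 254.0], 1213), ([176.0, 260.0], 19), ([223.0, 282.0], 2024), ([264.0, 271.0], 19), ([188.0, 274.0], 66)]
top [([164.0, 169.0], 64), ([158.0, 188.0], 183), ([178.0, 191.0], 201)]
tub px [array([226., 291.]), array([269., 280.]), array([239., 228.]), array([172., 256.]), array([196., 314.])]
```

>>> step_arm(targets="0 0 0.8 0; 0 0 1.6 0; 0 0 2 0; 0 0 2 0; 0 0 1 0; 0 0 0 0; 0 0 -4 0; 0 0 0 0; 0 0 0 0; 0 0 -4 0; 0 0 0 0; 0 0 0 0")

```text
time_s: 52.92
tcp_pos: [0.449, 0.2139, 0.3455]
ee_rot: [[-0.924, -0.382, 0.005], [-0.382, 0.924, 0.004], [-0.006, 0.002, -1.0]]
wrist_force: [-0.5, 0.1, -2.6]
gripper_width: 0.5
gripper_force: 30.0
```

>>> step_arm(targets="0 0 1 0; 0 0 1.5 0; 0 0 1.5 0; 0 0 1 0; 0 0 -4 0; 0 0 0 0; 0 0 0 0; 0 0 0 0; 0 0 0 0; 0 0 0 0; 0 0 0 0; 0 0 0 0")

```text
time_s: 53.92
tcp_pos: [0.4479, 0.2131, 0.3326]
ee_rot: [[-0.924, -0.382, -0.001], [-0.382, 0.924, -0.0], [0.001, -0.0, -1.0]]
wrist_force: [-0.0, -0.1, -1.6]
gripper_width: 0.501
gripper_force: 30.0
```

```bash
python3 -c "
from h import *
tilt();tips()"
```

```text
[-0.  -0.1 -1.6] [-0.04  0.05 -0.06] [0.448 0.213 0.333]
My in tray axes 0.059
[164. 169.] 57 z.1 [0.648 0.276] z.02 [0.664 0.309]
[158. 188.] 181 z.1 [0.6   0.288] z.02 [0.612 0.322]
[179. 191.] 183 z.1 [0.591 0.237] z.02 [0.602 0.266]
20 [[153.9, 173.2], [106.0, 192.1], [150.8, 217.3], [132.7, 196.5]]
25 [[157.8, 177.7], [110.7, 196.3], [152.7, 219.6], [136.2, 200.1]]
30 [[161.7, 182.5], [115.2, 200.9], [154.6, 222.1], [139.6, 203.9]]
35 [[165.4, 187.5], [119.6, 205.7], [156.5, 224.7], [142.9, 208.0]]
40 [[169.0, 192.8], [123.8, 210.7], [158.2, 227.4], [146.1, 212.3]]
45 [[172.5, 198.2], [127.8, 216.0], [160.0, 230.3], [149.2, 216.8]]
50 [[175.8, 203.8], [131.6, 221.5], [161.6, 233.3], [152.1, 221.5]]
38 area 1500 topmost (np.int64(167), np.int64(191)) box [115 191  61  49]
45 area 1805 topmost (np.int64(166), np.int64(190)) box [115 190  69  50]
52 area 41 topmost (np.int64(170), np.int64(165)) box [170 165  35  15]
52 area 2015 topmost (np.int64(166), np.int64(189)) box [115 189  69  51]
60 area 47 topmost (np.int64(170), np.int64(165)) box [170 165  35  15]
60 area 2076 topmost (np.int64(165), np.int64(189)) box [115 189  69  51]
```

>>> step_arm(targets="0.5 0 0 0; 1 0 0 0; 1.5 0 0 0; 1.5 0 0 0; 1 0 0 0; 0.5 0 0 0; 0 -1 0 2.5; 0 -2 0 2.5; 0 -3 0 2.5; 0 -3 0 2.5; 0 -3 0 2.5; 0 -3 0 0")

```text
time_s: 55.07
tcp_pos: [0.4322, 0.0441, 0.3331]
ee_rot: [[-0.985, -0.171, 0.001], [-0.171, 0.985, -0.0], [-0.0, -0.0, -1.0]]
wrist_force: [0.3, 1.0, -2.1]
gripper_width: 0.5
gripper_force: 30.0
```

>>> step_arm(targets="0 -3 0 0; 0 -3 0 0; 0 -3 0 0; 0 -3 0 0; 0 -3 0 0; 0 -3 0 0; 0 -3 0 0; 0 -3 0 0; 0 -2 0 0; 0 -1 0 0; 0 0 0 0")

```text
time_s: 55.98
tcp_pos: [0.4786, -0.2224, 0.3323]
ee_rot: [[-0.986, -0.169, -0.001], [-0.169, 0.986, -0.0], [0.001, -0.0, -1.0]]
wrist_force: [-0.2, 0.5, -2.5]
gripper_width: 0.505
gripper_force: 30.0
```

```bash
python3 -c "
from h import *
go(.376,-.297,.06,100)
t=cap('top'); h=cv2.cvtColor(t['frame'],40)
for thr in (115,130):
    m=((h[...,1]<70)&(h[...,2]>thr)).astype(np.uint8); N,L,st,ce=cv2.connectedComponentsWithStats(m)
    print([(ce[i].round(0).tolist(),st[i].tolist()) for i in range(1,N) if st[i,4]>15 and 100<ce[i][0]<460 and 140<ce[i][1]<330])"
```

```text
tcp [ 0.4786 -0.2224  0.3323] ydir 99.8 turn -0.2 (j6 -73) shift 11.40 -5.57 27.23 t 56.0 F [-0.2  0.5 -2.5]
[([385.0, 164.0], [376, 155, 18, 18, 252]), ([271.0, 275.0], [214, 159, 121, 241, 21664]), ([164.0, 169.0], [160, 165, 9, 8, 55]), ([343.0, 214.0], [337, 175, 11, 81, 163]), ([384.0, 220.0], [342, 177, 94, 88, 5883]), ([158.0, 188.0], [149, 179, 20, 20, 185]), ([178.0, 191.0], [170, 182, 17, 20, 187]), ([164.0, 206.0], [158, 200, 13, 12, 97])]
[([272.0, 274.0], [215, 160, 119, 240, 20685]), ([164.0, 169.0], [160, 165, 8, 8, 48]), ([158.0, 188.0], [150, 179, 19, 19, 159]), ([343.0, 214.0], [338, 178, 10, 73, 133]), ([384.0, 219.0], [343, 178, 91, 83, 5454]), ([178.0, 191.0], [170, 182, 17, 20, 162]), ([164.0, 206.0], [158, 200, 13, 12, 85])]
```

The tub blobs are 97, 187, 185 and 55 px, which is about 6 offcuts and possibly 7. I'll set the tray down and check it for a leftover.

>>> step_arm(targets="1.1 -0.6 1 0; 1.5 -0.7 2 0; 1.5 -0.7 2 0; 1.5 -0.7 2 0; 1.5 -0.7 2 0; 1.5 -0.7 2 0; 1.5 -0.7 2 0; 1.3 -0.7 2 0; 0 0 2 0; 0 0 1.5 0; 0 0 1 0; 0 0 0 0")

```text
time_s: 57.03
tcp_pos: [0.3744, -0.2927, 0.1363]
ee_rot: [[-0.985, -0.174, -0.004], [-0.174, 0.985, 0.002], [0.004, 0.003, -1.0]]
wrist_force: [-0.6, 0.1, -2.1]
gripper_width: 0.503
gripper_force: 30.0
```

>>> step_arm(targets="0 0 0.5 0; 0 0 0.7 0; 0 0 0.7 0; 0 0 0.7 0; 0 0 0.7 0; 0 0 0.7 0; 0 0 0.7 0; 0 0 0.7 0; 0 0 0.6 0; 0 0 0.4 0; 0 0 0 0; 0 0 0 0")

```text
time_s: 58.03
tcp_pos: [0.376, -0.2941, 0.0736]
ee_rot: [[-0.985, -0.173, 0.0], [-0.173, 0.985, 0.0], [-0.0, 0.0, -1.0]]
wrist_force: [-0.4, 0.7, -0.3]
gripper_width: 0.5
gripper_force: 30.0
```

```bash
python3 -c "
from h import *
go(.376,-.297,.031,100)"
```

```text
tcp [ 0.376  -0.2941  0.0736] ydir 100.0 turn -0.0 (j6 -62) shift 0.05 -0.29 4.26 t 58.0 F [-0.4  0.7 -0.3]
```

>>> step_arm(targets="0 0 0.4 0; 0 0 0.6 0; 0 0 0.6 0; 0 0 0.6 0; 0 0 0.6 0; 0 0 0.5 0; 0 0 0.4 0; 0 0 0.3 0; 0 0 0.1 0; 0 0 0 0; 0 0 0 0")

```text
time_s: 58.95
tcp_pos: [0.3758, -0.2941, 0.0331]
ee_rot: [[-0.985, -0.173, 0.0], [-0.173, 0.985, -0.0], [-0.0, -0.0, -1.0]]
wrist_force: [-1.5, 0.7, -0.2]
gripper_width: 0.499
gripper_force: 30.0
```

```bash
python3 -c "
from h import *
go(.376,-.297,.031,100)
s=sense(); g=np.array([s['tcp_pos'][0],s['tcp_pos'][1],.048])
for n,b in (('top',(330,440,190,300)),('side',(300,440,140,230))):
    t=cap(n); h=cv2.cvtColor(t['frame'],40)
    m=((h[...,1]<70)&(h[...,2]>125)).astype(np.uint8); N,L,st,ce=cv2.connectedComponentsWithStats(m)
    print(n,[(ce[i].round(0).tolist(),st[i].tolist()) for i in range(1,N) if st[i,4]>10 and b[0]<ce[i][0]<b[1] and b[2]<ce[i][1]<b[3]])
    print(pred(t,g,10,0,[(85,50,0),(85,-50,0),(-85,50,0)]))
t=cap('top')['frame']; cv2.imwrite('pics/f.png',t); print(cv2.cvtColor(t,6)[163:216:1,146:190].tolist().__len__())
for row in cv2.cvtColor(t,6)[163:214,146:190]: print(''.join(' .:-=+*#%@'[min(9,int(x)//20)] for x in row))"
```

```text
tcp [ 0.3758 -0.2941  0.0331] ydir 100.0 turn -0.0 (j6 -62) shift 0.03 -0.29 0.21 t 59.0 F [-1.5  0.7 -0.2]
top [([395.0, 283.0], [371, 258, 54, 53, 1629])]
[[357.7, 219.6], [393.7, 213.4], [369.4, 282.3]]
side []
[[352.8, 187.5], [366.2, 167.2], [406.6, 207.9]]
53
++----------------::.:--=++++**+************
+=-----------------:-::::-==+++*************
=---:---------:+***==---:.:--=+++***********
=--------------#%%##**+==-:.:--=++**********
--------------+####%%%*++===-:.:-==++*******
--------------*%#%#%%%*+++++==-:.:-==++*****
---------:----*%#%%%%#++++++=+==-:.:--==+***
--------------*%%%%%%*++++++=++===--:.:-==++
---------:---=#%%%%%%*++++++++==+++==-:.:--=
-----:-------=+++*%%%*+++++++++==+=++==-::::
:-------------:--=++++++++++++++=++++++===-:
:---------------==----==+++++++++++++=++=+==
----:-----------=========+++++++=+++++===+++
---------------=+++=++++=+++=+++=+++++=+=+=+
--:----:-------=++===++=+++++=++++=+++=+=+=+
-------------+++++++++++++++++++++=+++++++++
------:-----+##*+++=+++++++++++++=+=++++==+=
:------:---=#%%%#+=++==+++++++++=++=+=++==++
--:--------*%%%%%#*===++
[... 760 characters left out ...]
+++===++###%%%%#*======+=
-:--==+===+==++=+++=++==+=++#%%%%*+===++====
----=++++++=+=+=+++++**++++=*###*=-===++==++
::--==++++=+++=+++=+*#%*==+=+#*+====+++==+==
---==++++++=++++++*##%%*++=+++====+++=+=++=+
:--=+++=++=+=+++*##%%%%%*=++=+=====+=+==+=+=
--===++==+===+####%%%%%%*+======+===+==+=++=
--=+=+++===+*#%%%%%%%%%##++========++=++====
-==+=+======#%%%%%%%%%%%#+=+++======+==++=+=
====++======*#%%%%%%%%%#+========+==++=+++==
=+=++++=++++=#%%%%%%%#*+=====+===+==+=======
=+++++++++=+=*#%%#%#*+======++====+=++======
++=+++=+=+++++#%%#*+=====+++====+=+=========
==+====++=++=+*#++======++===+=++=+========+
+++++++++++===++=========+====++====+====+=+
===+=++===++=========++=+=+=======+===+=====
```

Six are clearly in the tub. I release the tray and move the arm aside to look for the seventh.

>>> step_arm(targets="0 0 0 0; 0 0 0 0; 0 0 0 0; 0 0 0 0; 0 0 0 0; 0 0 -1 0; 0 0 -2 0; 0 0 -2.5 0; 0 0 -2.5 0; 0 0 -2 0; 0 0 -1 0; 0 0 0 0", claw=6.2)

```text
time_s: 60.1
tcp_pos: [0.3773, -0.2949, 0.1457]
ee_rot: [[-0.985, -0.174, 0.006], [-0.174, 0.985, -0.003], [-0.005, -0.004, -1.0]]
wrist_force: [0.4, 0.1, 0.7]
gripper_width: 0.713
gripper_force: 0.0
```

```bash
python3 -c "
from h import *
s=sense(); print(s['tcp_pos'])
for n,b in (('top',(0,640,60,400)),('side',(50,500,60,400)),('wrist',(0,640,0,400))):
    t=cap(n); h=cv2.cvtColor(t['frame'],40)
    m=((h[...,1]<50)&(h[...,2]>115)).astype(np.uint8); N,L,st,ce=cv2.connectedComponentsWithStats(m)
    print(n,[(ce[i].round(0).tolist(),st[i].tolist()) for i in range(1,N) if 20<st[i,4]<3000 and b[0]<ce[i][0]<b[1] and b[2]<ce[i][1]<b[3]])
    print(pred(t,np.array([.3758,-.2941,.048]),10,0,[(85,50,4),(85,-50,4),(-81,-46,4),(-81,46,4)]))
    print([proj(t,p).round(0).tolist() for p in ((.463,.22,.1),(.62,.155,.1),(.685,.312,.1),(.528,.377,.1))])"
```

```text
[ 0.37729226 -0.29486248  0.14573188]
top [([143.0, 80.0], [93, 64, 106, 46, 1115]), ([453.0, 85.0], [439, 69, 32, 31, 481]), ([462.0, 76.0], [459, 72, 8, 8, 24]), ([352.0, 84.0], [340, 78, 22, 13, 94]), ([480.0, 113.0], [468, 98, 32, 29, 296]), ([259.0, 109.0], [243, 102, 31, 16, 213]), ([492.0, 106.0], [488, 103, 8, 7, 25]), ([489.0, 124.0], [479, 117, 20, 13, 111]), ([592.0, 124.0], [583, 119, 21, 13, 84]), ([294.0, 138.0], [280, 128, 29, 21, 598]), ([384.0, 164.0], [376, 155, 18, 18, 257]), ([164.0, 169.0], [160, 165, 9, 8, 59]), ([158.0, 188.0], [149, 179, 20, 20, 191]), ([178.0, 191.0], [169, 182, 18, 21, 198]), ([164.0, 206.0], [158, 200, 14, 12, 102]), ([593.0, 225.0], [590, 223, 9, 6, 28]), ([593.0, 232.0], [590, 229, 7, 6, 22]), ([618.0, 245.0], [607, 236, 20, 17, 135]), ([414.0, 293.0], [383, 261, 68, 67, 2549]), ([602.0, 271.0], [599, 267, 7, 9, 23]), ([562.0, 282.0], [539, 271, 45, 22, 124]), ([596.0, 274.0], [594, 271, 6, 8, 21]), ([267.0, 394.0], [248, 388, 33, 12, 280])]
[[357.9, 219.5], [394.1, 213.3], [404.7, 274.7], [370.9, 280.7]]
[[183.0, 244.0], [212.0, 180.0], 
[... 194 characters left out ...]
9, 60]), ([258.0, 182.0], [243, 171, 32, 23, 391]), ([214.0, 189.0], [199, 182, 30, 15, 175]), ([95.0, 254.0], [51, 208, 92, 86, 1219]), ([254.0, 254.0], [238, 229, 32, 52, 71]), ([206.0, 242.0], [196, 238, 21, 9, 21]), ([220.0, 281.0], [173, 247, 88, 66, 2304]), ([498.0, 344.0], [442, 314, 116, 65, 1764])]
[[352.8, 186.6], [366.3, 166.3], [416.7, 185.3], [406.0, 205.6]]
[[269.0, 280.0], [239.0, 228.0], [172.0, 256.0], [196.0, 314.0]]
wrist [([373.0, 209.0], [372, 201, 4, 16, 46]), ([15.0, 273.0], [0, 266, 32, 16, 411]), ([622.0, 274.0], [605, 268, 35, 14, 376])]
[[365.1, 344.9], [267.7, 345.0], [265.3, 187.2], [367.0, 187.1]]
[[960.0, 440.0], [777.0, 571.0], [897.0, 638.0], [1080.0, 526.0]]
```

```bash
python3 -c "
from h import *
t=cap('side'); g=cv2.cvtColor(t['frame'],6)[225:318,168:275]
for row in g[::2]: print(''.join(' .:-=+*#%@'[min(9,int(x)//22)] for x in row))"
```

```text
*****************************########**********************##***********######****#####*******************#
***************************#######**********************###***********######****#####********************#*
************************#########*********************###*************+++****######************************
**********************########**********************##***********++==---++*#####*****************#*********
*******************#########**********************#*********++==--::::::-=+*##****************#************
*****************########**********************###*****++==--::::::::::::-=+*****************************#*
**************########**********************###***+++=--::::::::::::::::::-=+************#*****************
*************#######**********************#***++=---:::::::::::::::::::::::-=+*********#******************#
**********#######************************++=---:::::::::::::::::::::::::::-:--+******#*************#****###
********######**********************++==--:::::::::::::::::::::::::::::::----:-++**#************#*****###**
*****######*********
[... 3275 characters left out ...]
::-::::::::::::::::-::::::::::::::::::::::-=+*******
****##*****************##*=+=====++++++++++=--:::::::::::::::::::::::-:-::::::::::::::::::::--=+***********
**##*****************#####+++++++++++++=--:::::-::::::::::::::::::::::::::::::::::::::::-==+***************
#******************#####***+++++++=---:::::::::---:-:::::::::::::::::::::::::::::::--=+********************
****************######****#**+=--::::::::::::::-:::::::::-::::::::::::::::::::::-=+************************
***************####*****#####+-:::::::::::::::::::::-:::::::::::::::::::::::-=+****************************
*************####*****#######*=-::::-::::::::::::::-:-::::::::::::::::::-=++*******************************
```

The side view shows seven separate offcuts in the tub, and the tray and bench are clear. I regrip the tab and slide the tray home (14 cm).

>>> step_arm(targets="0 0 1.5 0; 0 0 2.5 0; 0 0 2.5 0; 0 0 2.5 0; 0 0 1.5 0; 0 0 0.7 0; 0 0 0 0")

```text
time_s: 60.88
tcp_pos: [0.374, -0.2935, 0.0287]
ee_rot: [[-0.985, -0.173, -0.005], [-0.173, 0.985, 0.002], [0.005, 0.003, -1.0]]
wrist_force: [-0.6, 0.6, -0.3]
gripper_width: 0.707
gripper_force: 0.0
```

>>> step_arm(targets="0 0 0 0; 0 0 0 0; 0 0 0 0; 0 0 0 0; 0 0 0 0; 0 0 0 0", claw=3)

```text
time_s: 61.38
tcp_pos: [0.3763, -0.2943, 0.032]
ee_rot: [[-0.985, -0.174, 0.002], [-0.174, 0.985, -0.001], [-0.002, -0.001, -1.0]]
wrist_force: [0.3, 0.5, 6.3]
gripper_width: 0.499
gripper_force: 30.0
```

```bash
python3 -c "
from h import *
d=np.array([.986,.167]); p=np.array([.5665,-.2635])-.052*d; go(p[0],p[1],.031,99.8)"
```

```text
tcp [ 0.3763 -0.2943  0.032 ] ydir 100.0 turn 0.2 (j6 -62) shift -14.07 -0.18 0.10 t 61.4 F [0.3 0.5 6.3]
```

>>> step_arm(targets="-0.5 0 0 0; -1 0 0 0; -1.3 0 0 0; -1.3 0 0 0; -1.4 0 0 0; -1.4 0 0 0; -1.4 -0.1 0 0; -1.4 -0.1 0 0; -1.4 0 0 0; -1.3 0 0 0; -1 0 0 0; -0.5 0 0 0")

```text
time_s: 62.38
tcp_pos: [0.5124, -0.2723, 0.032]
ee_rot: [[-0.985, -0.174, -0.003], [-0.174, 0.985, -0.001], [0.003, -0.0, -1.0]]
wrist_force: [-6.2, -2.1, 8.8]
gripper_width: 0.499
gripper_force: 30.0
```

>>> step_arm(targets="0 0 0 0; 0 0 0 0")

```text
time_s: 62.55
tcp_pos: [0.5131, -0.2723, 0.032]
ee_rot: [[-0.985, -0.174, 0.0], [-0.174, 0.985, -0.001], [-0.0, -0.001, -1.0]]
wrist_force: [-0.9, 0.0, 5.6]
gripper_width: 0.498
gripper_force: 30.0
```

>>> step_arm(targets="0 0 0 0; 0 0 0 0; 0 0 0 0; 0 0 0 0; 0 0 0 0; 0 0 -1 0; 0 0 -2 0; 0 0 -2.5 0; 0 0 -2.5 0; 0 0 -2.5 0; 0 0 -1 0; 0 0 0 0", claw=6.2)

```text
time_s: 63.55
tcp_pos: [0.5147, -0.2726, 0.1496]
ee_rot: [[-0.985, -0.174, 0.007], [-0.174, 0.985, -0.002], [-0.006, -0.003, -1.0]]
wrist_force: [0.3, 0.5, 0.5]
gripper_width: 0.711
gripper_force: 0.0
```

>>> step_arm(targets="2 0 0 0; 3 -2 -1 0; 3 -3 -1 0; 0 -3 -1 0; 0 -3 -1 0; 0 -3 0 0; 0 -2 0 0; 0 0 0 0; 0 0 0 0")

```text
time_s: 64.3
tcp_pos: [0.4619, -0.4421, 0.1831]
ee_rot: [[-0.985, -0.171, -0.003], [-0.171, 0.985, 0.003], [0.003, 0.003, -1.0]]
wrist_force: [-0.7, 0.4, -0.2]
gripper_width: 0.713
gripper_force: 0.0
```

```bash
python3 -c "
from h import *
c=cap('top'); f=c['frame']; hsv=cv2.cvtColor(f,40)
m=((hsv[...,1]<90)&(hsv[...,2]<140)).astype(np.uint8); q=np.zeros_like(m); q[200:242,350:408]=m[200:242,350:408]
ct=max(cv2.findContours(q,0,1)[0],key=cv2.contourArea)[:,0]
P=np.array([ray(c,u,v,.025)[:2] for u,v in ct],np.float32)*1000; R=cv2.minAreaRect(P); B=cv2.boxPoints(R); print(R,B.round(0).tolist())
d=np.array([.986,.167]); e=np.array([-.167,.986])
for b in B: r_=b-np.array([566.5,-263.5]); print((r_@d).round(1),(r_@e).round(1))
s=sense(); print(s['tcp_pos'],s['time_s'])
h=hsv; m=((h[...,1]<70)&(h[...,2]>115)).astype(np.uint8); N,L,st,ce=cv2.connectedComponentsWithStats(m)
print([(ce[i].round(0).tolist(),int(st[i,4])) for i in range(1,N) if 20<st[i,4]<300 and 100<ce[i][0]<420 and 150<ce[i][1]<300])"
```

```text
((537.4013671875, -266.3569641113281), (65.2882308959961, 101.0967788696289), 10.147775650024414) [[496.0, -222.0], [514.0, -322.0], [578.0, -310.0], [561.0, -211.0]]
-62.3 52.3
-61.3 -48.8
3.9 -48.2
3.0 52.9
[ 0.46200238 -0.44136543  0.18355595] 64.35
[([385.0, 164.0], 260), ([164.0, 169.0], 57), ([158.0, 188.0], 188), ([178.0, 191.0], 191), ([164.0, 206.0], 98)]
```

The front edge is 62 mm ahead of the lip, so the tray origin is at about 23–27 mm, centred within 2 mm and aligned. Handing in.

```bash
python3 -c "
from h import *
print(r.finish_job())"
```

```text
the job is handed in; nothing more can be done
None
```

The job is handed in: all seven offcuts were in the tub and the empty tray was back home under the riser (origin about 25 mm behind the lip); the arm never touched the block or jar, and no verdict came back.

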